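# Load the probe steriliser and shut its lid

### The job

Load the steriliser on the lab bench: pull every probe out of the upright holder and lay it down flat inside the open tray. Then fit the loose lid, hooking its tongue at a tilt under the ledge of the head and swinging it down until it sits level and fully home on the tray, let go of it, and after that press the start button fully in and let it come back up. Leave the glove box, the bottle and the jar where they are.

Things in the scene. Friction and masses are not known exactly. Their poses are not given: they have to be found in the camera images.
- steriliser: Fixed tool steriliser: white open tray (outside 232 in x, 160 in y; walls 8 thick, flat rim at height 64, floor at height 8: inside 216 x 144, 56 deep) with a grey head (x = +116 to +176, 176 wide, 96 high) at its +x end, which overhangs the tray as a ledge. Origin: underside of the tray's centre; x along the tray to the head, z up. All sizes in mm.
- ledge_edge (a point): Middle of the ledge's lower edge, x = +97, height 78 in the steriliser's frame (same axes). The ledge spans the full width, top at height 96, and sticks out 19 over the tray, leaving a slot 14 high between rim and ledge, closed behind by the head's face at x = +116.
- tray_floor (a point): Centre of the tray's inner floor (height 8); same axes as the steriliser.
- start (a joint): Travel of the start button (m): 0 up, 0.006 fully down; sprung back, about 5 N holds it fully down. Round grey cap of radius 14 on top of the steriliser's head, pressed straight down.
- start_top (a point): Middle of the start button's top face.
- lid: Loose aluminium lid, about 350 g: plate 5 thick (15 to 20 above the origin), x = -116 to +96, 152 wide; at +x a narrower tongue 120 wide, 5 thick, flush with the plate, to x = +113. Four feet 15 long under it, 6 x 14, outer faces at x = -104 and +97, y = -68 and +68: on the bench it lies level on them. Origin: mid-plate, level with the feet's ends; x to the tongue, z up.
- lid_grip (a point): Centre of the lid's black handle, 38 above the lid's origin, same axes: upright bar 14 thick (lid x), 80 long (lid y), 36 high, its lower end on the plate 18 below this point.
- lid_lip (a point): Middle of the tongue's end edge, half-way through its thickness: x = +113, z = +17.5 from the lid's origin; same axes. Lid fitted (plate on the rim, feet inside the tray, tongue under the ledge): this point is at x = +109 to +116, height 66.5 in the steriliser's frame. Laid on flat the lid will not go in, as its feet are longer than the slot is high.
- holder: Fixed grey upright holder, 38 (x) x 190 (y), 80 high, with five square wells 22 x 22, 74 deep, in a row at y = -76, -38, 0, +38, +76; well floor at height 6. Origin: centre of the underside.
- glove_box: Bystander: small paper box 70 x 130 x 60 with a blue glove showing. Origin: centre of its underside.
- reagent: Bystander: white bottle, 60 across, 130 high. Origin: centre of its underside.
- jar: Bystander: brown glass jar, 60 across, 70 high. Origin: centre of its underside.
- probe0_center (a point): Probe, 140 long, 40 g (three to five of the five are there). Square black handle 14 x 14, 80 long, on a steel shaft 8 across, 60 long. Point on its axis, 70 from each end (handle from -10 to +70 on z). z from shaft tip to handle end, x and y square to the handle. It starts shaft down in a holder well, leaning a few degrees, handle out some 66 above the holder.
- probe1_center (a point): Probe, 140 long, 40 g (three to five of the five are there). Square black handle 14 x 14, 80 long, on a steel shaft 8 across, 60 long. Point on its axis, 70 from each end (handle from -10 to +70 on z). z from shaft tip to handle end, x and y square to the handle. It starts shaft down in a holder well, leaning a few degrees, handle out some 66 above the holder.
- probe2_center (a point): Probe, 140 long, 40 g (three to five of the five are there). Square black handle 14 x 14, 80 long, on a steel shaft 8 across, 60 long. Point on its axis, 70 from each end (handle from -10 to +70 on z). z from shaft tip to handle end, x and y square to the handle. It starts shaft down in a holder well, leaning a few degrees, handle out some 66 above the holder.
- probe3_center (a point): Probe, 140 long, 40 g (three to five of the five are there). Square black handle 14 x 14, 80 long, on a steel shaft 8 across, 60 long. Point on its axis, 70 from each end (handle from -10 to +70 on z). z from shaft tip to handle end, x and y square to the handle. It starts shaft down in a holder well, leaning a few degrees, handle out some 66 above the holder.
- probe4_center (a point): Probe, 140 long, 40 g (three to five of the five are there). Square black handle 14 x 14, 80 long, on a steel shaft 8 across, 60 long. Point on its axis, 70 from each end (handle from -10 to +70 on z). z from shaft tip to handle end, x and y square to the handle. It starts shaft down in a holder well, leaning a few degrees, handle out some 66 above the holder.
Things that resemble listed ones, but are neither listed nor needed, are in the scene too. What is shaped like the part that bears probe3_center but orange or turquoise is not meant.

How it is judged:
On the way, in this order (a step that is already met when the one before it is completed fails the run):
1. every probe that is there lies in the tray (x of probe0_center in the frame of steriliser between -0.108 and 0.108 m and y of probe0_center in the frame of steriliser between -0.072 and 0.072 m and z of probe0_center in the frame of steriliser between 0.004 and 0.055 m and angle between each of probe0_center, probe1_center, probe2_center, probe3_center, probe4_center's own z axis and vertical above 1.1 rad and x of probe1_center in the frame of steriliser between -0.108 and 0.108 m and y of probe1_center in the frame of steriliser between -0.072 and 0.072 m and z of probe1_center in the frame of steriliser between 0.004 and 0.055 m and x of probe2_center in the frame of steriliser between -0.108 and 0.108 m and y of probe2_center in the frame of steriliser between -0.072 and 0.072 m and z of probe2_center in the frame of steriliser between 0.004 and 0.055 m and x of probe3_center in the frame of steriliser between -0.108 and 0.108 m and y of probe3_center in the frame of steriliser between -0.072 and 0.072 m and z of probe3_center in the frame of steriliser between 0.004 and 0.055 m and x of probe4_center in the frame of steriliser between -0.108 and 0.108 m and y of probe4_center in the frame of steriliser between -0.072 and 0.072 m and z of probe4_center in the frame of steriliser between 0.004 and 0.055 m), for 0.2 s.
2. the lid is hooked under the ledge, level and home on the tray, and let go (x of lid_lip in the frame of steriliser above 0.103 m and z of lid_lip in the frame of steriliser between 0.062 and 0.0705 m and y of lid_lip in the frame of steriliser between -0.012 and 0.012 m and angle between lid_grip's own z axis and vertical below 0.03 rad and angle between the x axis of lid_grip and the x axis of steriliser, either way round below 0.08 rad and contact force between lid and the fingers below 0.5 N), for 0.3 s.
3. the start button is pressed in (value of joint start above 0.0042 m), for 0.05 s.
At the end, for the whole second after the job is handed in: Probes lie in the tray (centre under 55 mm high, 63 deg or more from upright). Lid level within 0.03 rad, tongue 6 mm or more under the ledge, under 4 mm above its seat, within 12 mm and 0.08 rad of centred. Button pressed 4.2 mm after that, up again. All at rest (all of step 1 and all of step 2 and value of joint start below 0.002 m and linear speed of lid below 0.02 m/s and linear speed of each of probe0, probe1, probe2, probe3, probe4 below 0.03 m/s); the robot touches nothing.
It fails at once if the glove box is shifted more than 30 mm or tipped over (distance of glove_box from where it was at the start of the episode above 0.03 m or angle between glove_box's own z axis and vertical above 0.5 rad).
It fails at once if the bottle is shifted more than 30 mm or tipped over (distance of reagent from where it was at the start of the episode above 0.03 m or angle between reagent's own z axis and vertical above 0.5 rad).
It fails at once if the jar is shifted more than 30 mm or tipped over (distance of jar from where it was at the start of the episode above 0.03 m or angle between jar's own z axis and vertical above 0.5 rad).
Of probe0, probe1, probe2, probe3, probe4 only 3 to 5 are there at a start; the rules pass over those that are not, and their reading is None.
At some moment in a run one of lid may be knocked a few centimetres aside while the robot is not near it.
Once in a run the grip may slacken for a moment while it holds something.
It also fails if it takes over 210 s, if anything falls off the work surface, if the arm or the gripper's body presses on something with over 40 N, if the wrist force passes 120 N, or if a joint passes its speed limit or range.

### The arm

A 6-joint arm with a two-finger parallel gripper is mounted at the origin on the work surface. World frame = base frame: x ahead of the robot, y to its left, z up, the work surface at z = 0. Lengths are in m, angles in rad, forces in N, time in s.
With the tool pointing down it reaches from about 0.325 to 0.925 m from the base axis. Payload 3.1 kg.
Tool frame: the origin (TCP) lies between the finger pads; the fingertips stand 14 mm ahead of it and the grasp point (between the pads) lies 5 mm behind it; z points along the fingers, y is the direction in which the jaws open and shut (so a half turn about z gives the same grasp; the last joint's range is limited). The gripper opens to 85 mm and grips with 20 to 120 N. Pads are 22 mm wide; open, the fingers measure 114 mm over their backs; the gripper's body (76 mm by 85 mm) begins 54 mm behind the grasp point. The pads swing forward as they close: fully open they stand 13 mm farther back than shut.
Start: joints at [-1.462, 0.217, 1.613, -0, 1.311, -0.112], TCP at [0.137, -0.61, 0.245] pointing down, gripper open.
Joint ranges: [-2.75, 2.75], [-0.78, 2.1], [0.31, 2.55], [-1.13, 4.27], [0.13, 2.63], [-2.58, 2.58]. Speed limits (rad/s): [2.79, 2.79, 3.14, 3.14, 3.14, 3.14].

### API

Orientations are given as a 3x3 rotation matrix whose columns are the frame's x, y, z axes.
In Python, from plant import robot gives the robot as it stands.
- The arm moves only by the tool drive_tool, never from a script. Its argument "motion" is a list of rows, each a list of 3 entries, a list of its own where there are three numbers: the finger opening in m, from 0 to 0.0854, then the shift along the tool's x, y, z in m, then the turn, a rotation vector about the tool's x, y, z in rad. A call has 1 to 12 rows; each row shifts and turns the pose as measured when the row begins, along the tool's axes as they then stand; what a row does not reach is not made up. A row lasts 1/12 s, in which the tool goes at most 41.7 mm and 7.16 degrees, less where a joint would pass 70% of its speed; a pose out of reach is approached as far as the arm can. A call with a gripper value outside its range is refused whole. The fingers move at their own pace and stop on an object; the grip force is fixed at half the most. Time passes only in rows, so rows that do not move let the fingers close. It gives the time, the measured TCP pose, the force and the opening at its end, in the units of the state.
- robot.state(): the state, without advancing time (a new reading comes with each control period).
- robot.camera(name): name is "scene" or "top"; returns a dict with "pixels" (384x512x3 uint8, red, green, blue), "vfov" (degrees; the focal length in pixels is half the picture's height over the tangent of half this angle, whatever the lens; pixels are square), "cx", "cy" (the principal point, pixels), "world_from_camera" (4x4, takes a point from camera to world coordinates). Camera axes: x right, y up, looking along -z (the intrinsics and any distortion apply to the point x, -y, -z); pixel columns grow to the right and rows downward; lengths in m; the calibration is good to about 2 mm. A picture is of the moment at which its call begins. There is no depth.
- robot.job_done(): hands the job in, once; it reports no verdict.
The state is a dict: "time": time; "q": joint angles; "qvel": joint speeds; "effort": joint torques, N m; "eef_pos": TCP position; "tcp_rot": TCP orientation; "contact_force": force on the tool from outside, world axes, zero at the start; "wrist_torque": the same for the moment, N m; "grip_width": finger opening in m.
Only numpy, scipy, OpenCV 4.12 (cv2) and the standard library are available. Lean on these libraries where they do the work, as an engineer would, in place of code of your own. Each camera call takes 0.05 s, during which the arm holds its last target.

## Working session

There is one attempt and no reset: what is moved stays moved. The work goes in short steps, Python scripts to look and compute and a tool call to move; the robot and the scene stay as the last step left them, time stands still between calls to the robot, and variables do not carry over. Pictures are saved under pics/ and viewed, and the job is handed in when it is done.

Besides the shell and the picture viewer there is one more tool, called after "Emit:" as a command line: name --argument value ..., lists and objects as JSON in quotes. drive_tool: Moves the arm, as the interface text tells. Its arguments: {"type":"object","properties":{"motion":{"type":"array","items":{"type":"array"}}},"required":["motion"]}

```bash
ls; mkdir -p pics
cat > h.py <<'E'
import numpy as np, cv2, json
from plant import robot
def snap(name,tag):
    c=robot.camera(name); im=np.array(c['pixels'])[:,:,::-1].copy()
    cv2.imwrite(f'pics/{tag}.png',im); np.save(f'pics/{tag}.npy',{k:v for k,v in c.items() if k!='pixels'},allow_pickle=True)
    return im,c
def load(tag):
    return cv2.imread(f'pics/{tag}.png'), np.load(f'pics/{tag}.npy',allow_pickle=True).item()
def crop(tag,x0,y0,x1,y1,s,out):
    im=cv2.imread(f'pics/{tag}.png')[y0:y1,x0:x1]
    cv2.imwrite(f'pics/{out}.png',cv2.resize(im,None,fx=s,fy=s,interpolation=cv2.INTER_CUBIC))
def K(c):
    f=192/np.tan(np.radians(c['vfov'])/2); return np.array([[f,0,c['cx']],[0,f,c['cy']],[0,0,1]])
def proj(c,P):
    T=np.linalg.inv(np.array(c['world_from_camera'])); P=np.atleast_2d(P)
    q=P@T[:3,:3].T+T[:3,3]; q=q*[1,-1,-1]
    D=np.array(c.get('distortion',c.get('dist',np.zeros(5))),float)
    return cv2.projectPoints(q.reshape(-1,1,3),np.zeros(3),np.zeros(3),K(c),D)[0].reshape(-1,2)
def back(c,uv,z):
    D=np.array(c.get('distortion',c.get('dist',np.zeros(5))),float)
    uv=np.atleast_2d(np.array(uv,float))
    n=cv2.undistortPoints(uv.reshape(-1,1,2),K(c),D).reshape(-1,2)
    T=np.array(c['world_from_camera']); d=np.c_[n[:,0],-n[:,1],-np.ones(len(n))]@T[:3,:3].T
    o=T[:3,3]; return o+d*((z-o[2])/d[:,2])[:,None]
E
python3 - <<'E'
from h import *
for n in('scene','top'):
    im,c=snap(n,n+'0'); print({k:v for k,v in c.items() if k!='pixels'})
print(robot.state())
E
```

```text
pics
{'vfov': 57.71839690113683, 'cx': 258.06063668565764, 'cy': 194.51971275141642, 'world_from_camera': array([[-0.77807753, -0.42485791,  0.4626998 ,  1.02349812],
       [ 0.62816112, -0.5227325 ,  0.576337  ,  0.5502298 ],
       [-0.00299311,  0.7390849 ,  0.67360564,  0.73754619],
       [ 0.        ,  0.        ,  0.        ,  1.        ]])}
{'vfov': 45.926371175072305, 'cx': 253.87227799181397, 'cy': 190.328602071162, 'world_from_camera': array([[-0.01271285,  0.98139367, -0.19158512,  0.30872277],
       [-0.99978048, -0.01566687, -0.01391187, -0.00918716],
       [-0.01665456,  0.1913662 ,  0.9813774 ,  1.54270183],
       [ 0.        ,  0.        ,  0.        ,  1.        ]])}
{'time': 0.1, 'q': array([-1.46220953e+00,  2.17689045e-01,  1.61480847e+00, -1.60894406e-05,
        1.31129890e+00, -1.12173502e-01]), 'qvel': array([-0.00088559, -0.00166858, -0.00352225, -0.00101066, -0.00106227,
       -0.00083828]), 'effort': array([-2.84462667e-04, -3.98076260e+01, -3.04968274e+01, -9.11069014e-05,
        4.22660349e-03, -1.48773188e-05]), 'eef_pos': array([ 0.13681223, -0.60910589,  0.24407424]), 'tcp_rot': array([[ 9.75730370e-01,  2.18975297e-01, -2.54288788e-04],
       [ 2.18975322e-01, -9.75727942e-01,  2.18909862e-03],
       [ 2.31241845e-04, -2.19165298e-03, -9.99997572e-01]]), 'contact_force': array([-0.57353689,  0.31302633,  0.54930935]), 'wrist_torque': array([-0.00997621,  0.00993121,  0.01370628]), 'grip_width': 0.08541650782638521}
```

View pics/scene0.png

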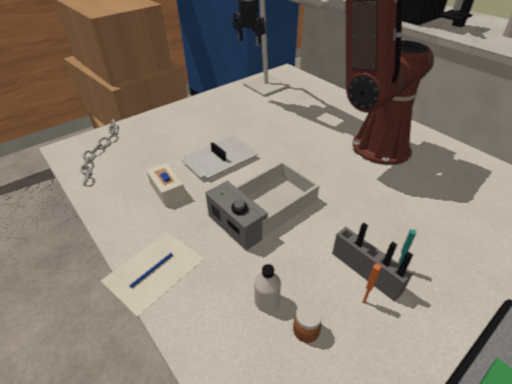

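View pics/top0.png

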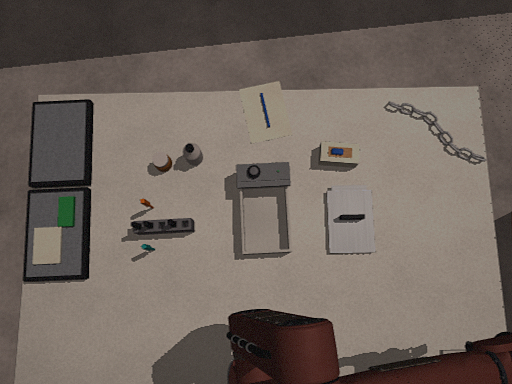

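Run:
```python
from h import *
crop('scene0',325,215,425,305,8,'a1'); crop('top0',120,190,210,265,8,'a2'); crop('top0',225,150,385,265,5,'a3');crop('scene0',170,120,330,250,5,'a4')
```

```text
(no output)
```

View pics/a1.png

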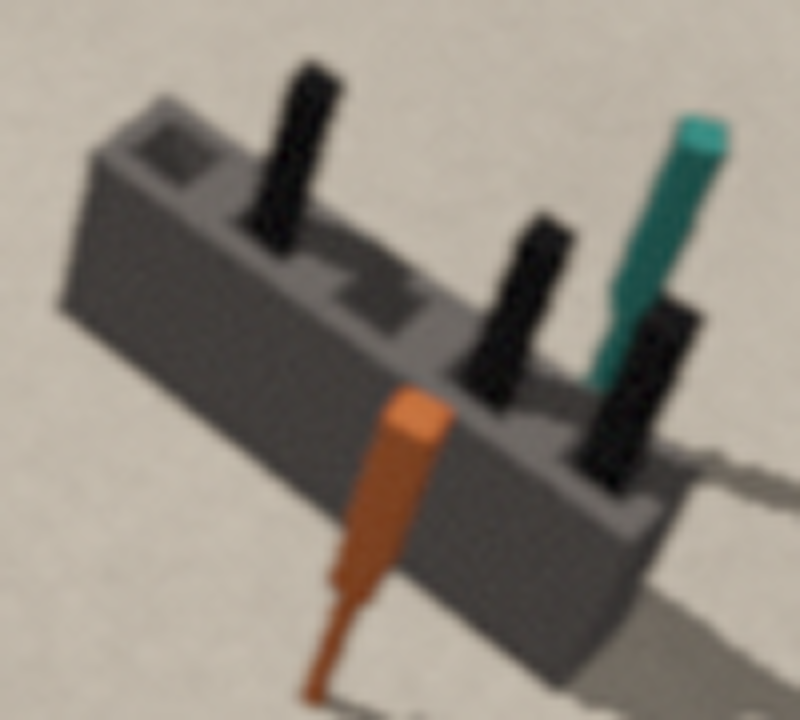

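View pics/a2.png

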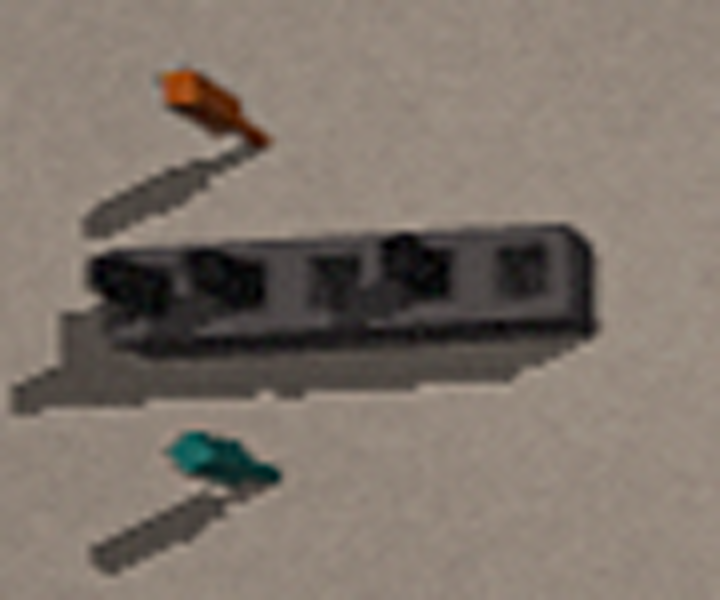

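View pics/a3.png

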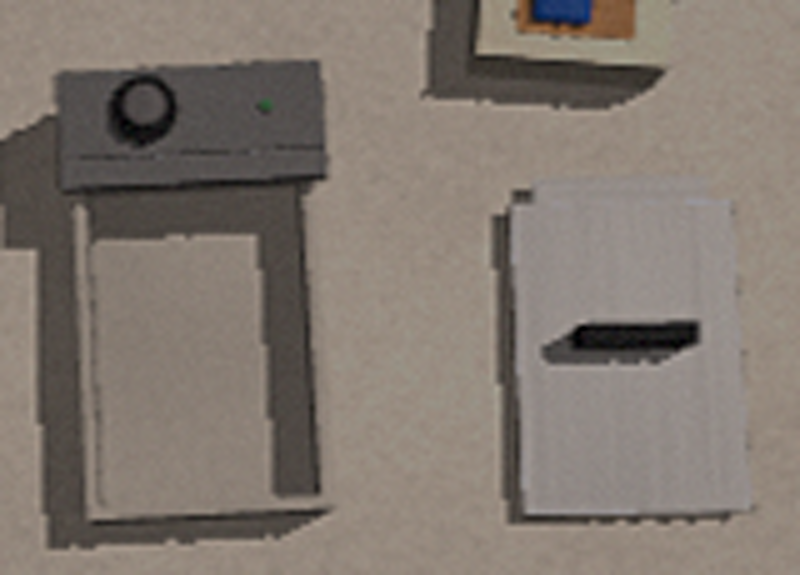

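View pics/a4.png

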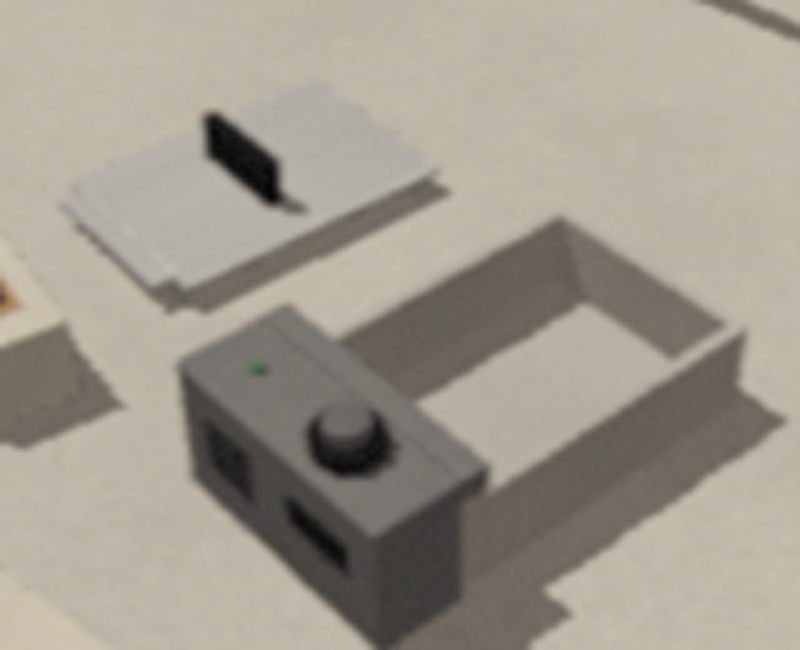

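```bash
cat >> h.py <<'E'
from scipy.optimize import least_squares
def fit(obs,x0):
    # obs: list of (c, uv, local xyz mm); pose x,y,yaw
    def r(p,full=False):
        ca,sa=np.cos(p[2]),np.sin(p[2]); o=[]
        for c,uv,l in obs:
            l=np.array(l)/1000; w=[p[0]+ca*l[0]-sa*l[1],p[1]+sa*l[0]+ca*l[1],l[2]]
            o.append(proj(c,w)[0]-uv)
        return np.ravel(o)
    s=least_squares(r,x0,loss='soft_l1'); return s.x, r(s.x).reshape(-1,2).round(1)
E
python3 - <<'E'
from h import *
_,s=load('scene0');_,t=load('top0')
T=lambda x,y:(np.array([x,y])/5+[225,150]); S=lambda x,y:(np.array([x,y])/5+[170,120])
o=[(t,T(57,72),(176,88,96)),(t,T(320,62),(176,-88,96)),(t,T(327,178),(97,-88,96)),(t,T(64,190),(97,88,96)),
(t,T(88,520),(-116,80,64)),(t,T(332,510),(-116,-80,64)),
(s,S(180,362),(176,-88,96)),(s,S(290,305),(97,-88,96)),(s,S(490,468),(97,88,96)),(s,S(375,535),(176,88,96)),(s,S(560,217),(-116,-80,64)),(s,S(745,328),(-116,80,64))]
p,r=fit(o,[.5,0,0]);print('ster',p,r.tolist())
o=[(t,T(512,205),(96,76,20)),(t,T(733,200),(96,-76,20)),(t,T(525,515),(-116,76,20)),(t,T(748,508),(-116,-76,20)),(s,S(440,170),(-116,76,20)),(s,S(315,82),(-116,-76,20)),(s,S(65,205),(96,-76,20)),(s,S(190,290),(96,76,20))]
p,r=fit(o,[.5,-.25,0]);print('lid',p,r.tolist())
T=lambda x,y:(np.array([x,y])/8+[120,190]); S=lambda x,y:(np.array([x,y])/8+[325,215])
o=[(t,T(90,255),(19,95,80)),(t,T(565,228),(19,-95,80)),(s,S(95,150),(19,-95,80)),(s,S(170,95),(-19,-95,80)),(s,S(630,540),(19,95,80)),(s,S(695,465),(-19,95,80)),(s,S(60,308),(19,-95,0)),(s,S(565,688),(19,95,0))]
p,r=fit(o,[.5,.3,0]);print('hold',p,r.tolist())
for n,e,x in(('A',(318,75),(270,245)),('B',(553,225),(490,395)),('C',(680,308),(610,478))):
    print(n,back(s,S(*e),.146),back(s,S(*x),.08))
for n,e in(('A',(405,250)),('B',(212,270)),('C',(110,272))): print(n,back(t,T(*e),.146))
E
```

```text
ster [ 0.50761538 -0.02276962  0.03298083] [[-1.0, -0.5], [-0.2, -1.0], [-0.1, -0.8], [-1.5, -0.6], [-0.7, -0.3], [-0.2, -0.7], [-1.1, -2.0], [-0.3, -2.6], [0.6, -2.5], [0.1, -1.2], [0.6, -3.9], [0.9, -1.7]]
lid [ 0.50729139 -0.311172    0.00302167] [[-1.1, -1.0], [-0.7, -0.8], [-0.8, -0.4], [0.5, 0.2], [0.2, -1.8], [-0.1, -2.3], [0.8, -6.0], [-0.5, -1.6]]
hold [0.48650824 0.3166564  0.03780131] [[0.2, -1.8], [-1.1, -1.5], [-0.2, -0.7], [0.0, -1.3], [0.8, -0.3], [2.0, -0.5], [-0.3, -0.4], [-0.6, 0.6]]
A [[0.49071152 0.27830758 0.146     ]] [[0.49834985 0.28304644 0.08      ]]
B [[0.48562695 0.35397029 0.146     ]] [[0.49307979 0.35813761 0.08      ]]
C [[0.48365608 0.39207702 0.146     ]] [[0.49075353 0.39632768 0.08      ]]
A [[0.48757813 0.27068896 0.146     ]]
B [[0.48087412 0.3457416  0.146     ]]
C [[0.48067825 0.3855243  0.146     ]]
```

```bash
cat > jf.py <<'E'
from h import *
_,s=load('scene0');_,t=load('top0')
S5=lambda f,x0,y0:(lambda x,y:((np.array([x,y])+.5)/f-.5+[x0,y0]))
T=S5(5,225,150); S=S5(5,170,120)
obj={}
obj['ster']=[(t,T(57,72),(176,88,96)),(t,T(320,62),(176,-88,96)),(t,T(327,178),(97,-88,96)),(t,T(64,190),(97,88,96)),
(t,T(88,520),(-116,80,64)),(t,T(332,510),(-116,-80,64)),
(s,S(180,362),(176,-88,96)),(s,S(290,305),(97,-88,96)),(s,S(490,468),(97,88,96)),(s,S(375,535),(176,88,96)),(s,S(560,217),(-116,-80,64)),(s,S(745,328),(-116,80,64))]
obj['lid']=[(t,T(512,205),(96,76,20)),(t,T(733,200),(96,-76,20)),(t,T(525,515),(-116,76,20)),(t,T(748,508),(-116,-76,20)),(s,S(440,170),(-116,76,20)),(s,S(315,82),(-116,-76,20)),(s,S(190,290),(96,76,20))]
T=S5(8,120,190); S=S5(8,325,215)
obj['hold']=[(t,T(90,255),(19,95,80)),(t,T(565,228),(19,-95,80)),(s,S(95,150),(19,-95,80)),(s,S(170,95),(-19,-95,80)),(s,S(630,540),(19,95,80)),(s,S(695,465),(-19,95,80)),(s,S(60,308),(19,-95,0)),(s,S(565,688),(19,95,0))]
names=list(obj)
from scipy.spatial.transform import Rotation as R
def pert(c,d):
    c=dict(c); W=np.array(c['world_from_camera']); 
    W=W.copy(); W[:3,:3]=W[:3,:3]@R.from_rotvec(d[3:6]).as_matrix(); W[:3,3]+=d[:3]; c['world_from_camera']=W; return c
def res(p):
    cs={id(s):pert(s,p[:6]),id(t):pert(t,p[6:12])}; o=[]
    for i,n in enumerate(names):
        q=p[12+3*i:15+3*i]; ca,sa=np.cos(q[2]),np.sin(q[2])
        for c,uv,l in obj[n]:
            l=np.array(l)/1000; w=[q[0]+ca*l[0]-sa*l[1],q[1]+sa*l[0]+ca*l[1],l[2]]
            o.append(proj(cs[id(c)],w)[0]-uv)
    return np.array(o)
if __name__=='__main__':
    f=lambda p:np.r_[res(p).ravel(),p[[0,1,2,6,7,8]]/.002,p[[3,4,5,9,10,11]]/.002]
    x0=np.r_[np.zeros(12),.5,0,0,.5,-.3,0,.5,.3,0]
    r=least_squares(f,x0,loss='soft_l1')
    print(r.x[:12].round(4));print(r.x[12:].reshape(-1,3).round(4));print(np.array2string(res(r.x).round(1).T)); np.save('cam.npy',r.x[:12])
    T=S5(8,120,190); S=S5(8,325,215); s2=pert(s,r.x[:6]);t2=pert(t,r.x[6:12])
    for n,e,x,g in(('A',(318,75),(270,245),(405,250)),('B',(553,225),(490,395),(212,270)),('C',(680,308),(610,478),(110,272))):
        print(n,back(s2,S(*e),.146)[0].round(4),back(s2,S(*x),.08)[0].round(4),back(t2,T(*g),.146)[0].round(4))
    # decoys: tips on the ground & tops
    for n,b,e,g,h in(('orange',(313,695),(420,410),(265,140),(180,90)),('turq',(600,385),(705,133),(278,475),(192,450))):
        print(n,back(s2,S(*b),0)[0].round(3),back(t2,T(*g),0)[0].round(3),back(s2,S(*e),.137)[0].round(3),back(t2,T(*h),.137)[0].round(3))
E
python3 jf.py
```

```text
[-0.0001  0.0003  0.004   0.0022 -0.0003 -0.0001  0.0001 -0.0003  0.0002
  0.0002 -0.0006  0.0002]
[[ 0.5076 -0.0242  0.0321]
 [ 0.5072 -0.3129  0.0015]
 [ 0.4827  0.3135  0.0406]]
[[-0.4  0.4  0.4 -0.9 -0.3  0.3 -1.  -0.3  0.4 -0.1  0.4  0.6 -0.5 -0.1
  -0.3  1.   0.2 -0.  -0.4  1.2 -0.1 -0.2 -0.   0.4  1.5 -0.2 -0.9]
 [ 0.1 -0.5 -0.2 -0.   0.2 -0.1 -0.1 -0.7 -0.6  0.7 -1.9  0.2 -0.4 -0.2
   0.1  0.8  0.1 -0.5  0.2 -0.   0.2  0.  -0.5 -0.  -0.2  0.3  0.8]]
A [0.4846 0.2739 0.146 ] [0.4928 0.2788 0.08  ] [0.4894 0.271  0.146 ]
B [0.4796 0.3504 0.146 ] [0.4876 0.3546 0.08  ] [0.4827 0.3461 0.146 ]
C [0.4777 0.389  0.146 ] [0.4853 0.3932 0.08  ] [0.4825 0.3859 0.146 ]
orange [0.554 0.364 0.   ] [0.557 0.362 0.   ] [0.552 0.363 0.137] [0.555 0.363 0.137]
turq [0.392 0.351 0.   ] [0.413 0.352 0.   ] [0.408 0.355 0.137] [0.414 0.354 0.137]
```

```bash
cat >> h.py <<'E'
from scipy.spatial.transform import Rotation as Rot
def plan(pos,yaw=None,R=None):
    """delta from current tool pose in tool axes; yaw = world angle of jaw axis y (tool down)"""
    s=robot.state(); C=np.array(s['tcp_rot']); 
    if R is None and yaw is not None:
        y=np.array([np.cos(yaw),np.sin(yaw),0]); z=np.array([0,0,-1.]); R=np.c_[np.cross(y,z),y,z]
    if R is None: R=C
    d=C.T@(np.array(pos)-s['eef_pos']); rv=Rot.from_matrix(C.T@R).as_rotvec()
    print('t',round(s['time'],2),'pos',np.round(s['eef_pos'],4),'F',np.round(s['contact_force'],2),'w',round(s['grip_width'],4),'q',np.round(s['q'],2))
    print('shift(tool)',d.round(4),'turn',rv.round(4),'rows>=',np.ceil(max(np.linalg.norm(d)/.0417,np.linalg.norm(rv)/.125)))
E
echo
```

Emit:
drive_tool --motion '[[0.0854, [0, 0, -0.01], [0, 0, -0.116]], [0.0854, [0, 0, -0.01], [0, 0, -0.116]], [0.0854, [0, 0, -0.01], [0, 0, -0.116]], [0.0854, [0, 0, -0.01], [0, 0, -0.116]], [0.0854, [0, 0, -0.01], [0, 0, -0.116]], [0.0854, [0, 0, -0.01], [0, 0, -0.116]], [0.0854, [0, 0, -0.01], [0, 0, -0.116]], [0.0854, [0, 0, -0.01], [0, 0, -0.116]], [0.0854, [0, 0, 0], [0, 0, -0.116]], [0.0854, [0, 0, 0], [0, 0, -0.116]], [0.0854, [0, 0, 0], [0, 0, -0.116]], [0.0854, [0, 0, 0], [0, 0, -0.116]]]'

```text
time: 1.1
eef_pos: [0.1363, -0.6042, 0.3173]
tcp_rot: [[-0.109, 0.994, -0.002], [0.994, 0.109, 0.021], [0.021, 0.0, -1.0]]
contact_force: [-0.2, 0.4, 0.6]
grip_width: 0.0856
```

```bash
python3 -c "
from h import *
plan([.46,-.15,.31],.04)"
```

```text
t 1.1 pos [ 0.1363 -0.6042  0.3173] F [-0.18  0.44  0.56] w 0.0856 q [-1.46  0.17  1.53  0.    1.46 -1.57]
shift(tool) [0.4159 0.3714 0.0162] turn [-0.0007 -0.0215  0.0694] rows>= 14.0
```

Emit:
drive_tool --motion '[[0.0854, [0.03, 0.026, 0], [0, -0.02, 0.07]], [0.0854, [0.029, 0.026, 0], [0, 0, 0]], [0.0854, [0.029, 0.026, 0], [0, 0, 0]], [0.0854, [0.029, 0.026, 0], [0, 0, 0]], [0.0854, [0.029, 0.026, 0], [0, 0, 0]], [0.0854, [0.029, 0.026, 0], [0, 0, 0]], [0.0854, [0.029, 0.026, 0], [0, 0, 0]], [0.0854, [0.029, 0.026, 0], [0, 0, 0]], [0.0854, [0.029, 0.026, 0], [0, 0, 0]], [0.0854, [0.029, 0.026, 0], [0, 0, 0]], [0.0854, [0.029, 0.026, 0], [0, 0, 0]], [0.0854, [0.029, 0.026, 0], [0, 0, 0]]]'

```text
time: 2.1
eef_pos: [0.4356, -0.2284, 0.3081]
tcp_rot: [[-0.028, 1.0, -0.007], [1.0, 0.028, 0.012], [0.012, -0.007, -1.0]]
contact_force: [0.4, -0.9, 0.3]
grip_width: 0.0857
```

```bash
python3 -c "
from h import *
plan([.485,.273,.26],.04)"
```

```text
t 2.1 pos [ 0.4356 -0.2284  0.3081] F [ 0.4  -0.88  0.31] w 0.0857 q [-0.63 -0.11  1.84  0.01  1.43 -0.66]
shift(tool) [0.4993 0.0636 0.0536] turn [-0.007  -0.012  -0.0123] rows>= 13.0
```

Emit:
drive_tool --motion '[[0.06, [0.04, 0.005, 0], [-0.007, -0.012, -0.012]], [0.06, [0.04, 0.005, 0], [0, 0, 0]], [0.06, [0.04, 0.005, 0], [0, 0, 0]], [0.06, [0.04, 0.005, 0], [0, 0, 0]], [0.06, [0.04, 0.005, 0], [0, 0, 0]], [0.06, [0.04, 0.005, 0], [0, 0, 0]], [0.06, [0.04, 0.005, 0], [0, 0, 0]], [0.06, [0.04, 0.005, 0], [0, 0, 0]], [0.06, [0.04, 0.005, 0], [0, 0, 0]], [0.06, [0.04, 0.005, 0], [0, 0, 0]], [0.06, [0.04, 0.005, 0], [0, 0, 0]], [0.06, [0.04, 0.005, 0], [0, 0, 0]]]'

```text
time: 3.1
eef_pos: [0.4736, 0.2697, 0.3033]
tcp_rot: [[-0.041, 0.999, -0.003], [0.999, 0.041, -0.0], [-0.0, -0.003, -1.0]]
contact_force: [0.5, 0.5, 0.4]
grip_width: 0.06
```

```bash
python3 -c "
from h import *
plan([.485,.273,.22],.04)"
```

```text
t 3.1 pos [0.4736 0.2697 0.3033] F [0.54 0.46 0.37] w 0.06 q [0.39 0.   1.74 0.   1.4  0.35]
shift(tool) [0.0028 0.0118 0.0833] turn [-0.0028  0.0001  0.0009] rows>= 3.0
```

Emit:
drive_tool --motion '[[0.06, [0.001, 0.004, 0.028], [0, 0, 0]], [0.06, [0.001, 0.004, 0.028], [0, 0, 0]], [0.06, [0.001, 0.004, 0.027], [0, 0, 0]], [0.06, [0, 0, 0], [0, 0, 0]]]'

```text
time: 3.43
eef_pos: [0.4847, 0.2851, 0.2187]
tcp_rot: [[-0.055, 0.998, 0.001], [0.998, 0.055, 0.006], [0.005, 0.001, -1.0]]
contact_force: [-1.8, -1.2, -1.8]
grip_width: 0.0601
```

```bash
python3 -c "
from h import *
plan([.485,.273,.115],.04)
snap('scene','scene1');snap('top','top1')
crop('scene1',300,180,440,310,5,'b1');crop('top1',110,170,230,270,6,'b2')"
```

```text
t 3.43 pos [0.4847 0.2851 0.2187] F [-1.84 -1.15 -1.8 ] w 0.0601 q [0.4  0.11 1.79 0.01 1.24 0.35]
shift(tool) [-0.0127 -0.0005  0.1036] turn [ 0.001  -0.0055  0.015 ] rows>= 3.0
```

View pics/b1.png

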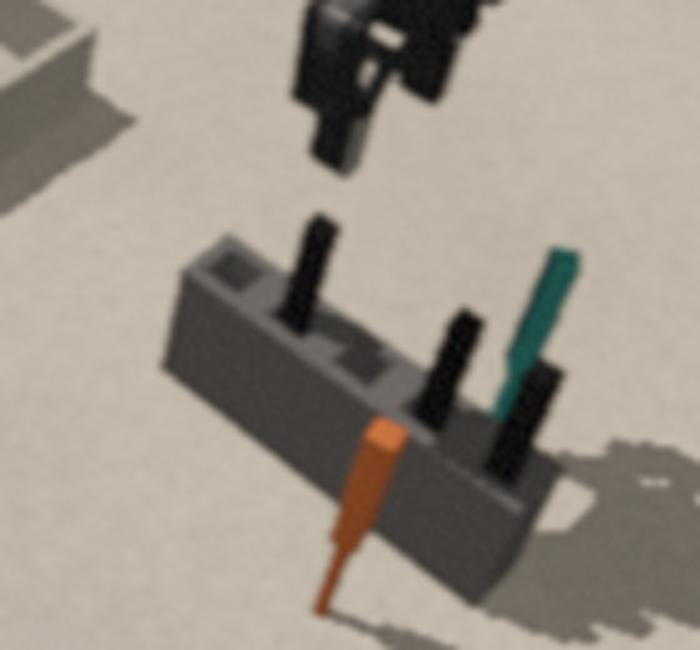

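View pics/b2.png

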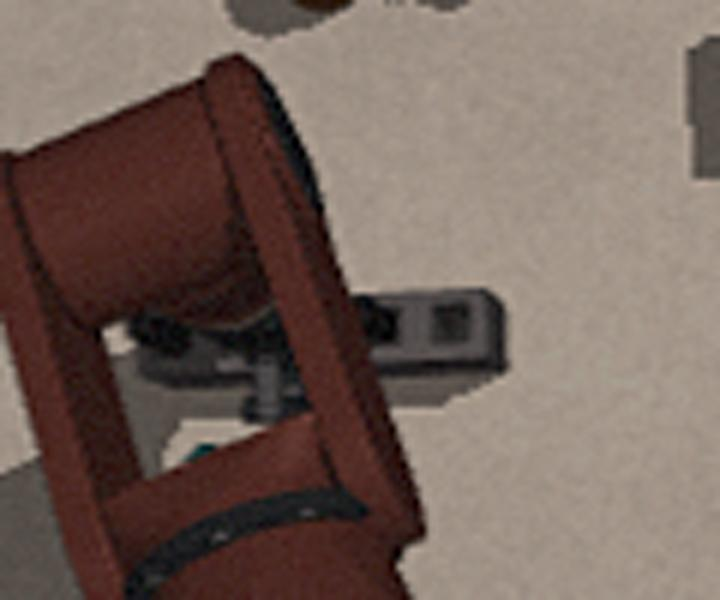

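```bash
cat >> h.py <<'E'
def pert(c,d):
    c=dict(c); W=np.array(c['world_from_camera']).copy(); W[:3,:3]=W[:3,:3]@Rot.from_rotvec(d[3:6]).as_matrix(); W[:3,3]+=d[:3]; c['world_from_camera']=W; return c
import os
if os.path.exists('cam.npy'):
    _p=np.load('cam.npy')
    def fix(c,name): return pert(c,_p[:6] if name=='scene' else _p[6:12])
E
python3 -c "
from h import *
plan([.485,.273,.115],.04)
_,c=load('scene1');c2=fix(c,'scene');s=robot.state();C=s['tcp_rot']
for y in(.03,.037,.0426):
  for x in(-.011,.011):
    P=s['eef_pos']+C@np.array([x,y,.006]);print(y,x,((proj(c,P)-[300,180]+.5)*5-.5).round(),((proj(c2,P)-[300,180]+.5)*5-.5).round())
"
```

```text
t 3.53 pos [0.4872 0.2857 0.2241] F [-0.17  0.47  0.26] w 0.0599 q [0.4  0.1  1.79 0.01 1.24 0.35]
shift(tool) [-0.0135 -0.0038  0.109 ] turn [ 0.0083 -0.0083  0.0142] rows>= 3.0
0.03 -0.011 [[316. 135.]] [[313. 145.]]
0.03 0.011 [[360. 162.]] [[357. 172.]]
0.037 -0.011 [[306. 143.]] [[303. 153.]]
0.037 0.011 [[350. 170.]] [[347. 180.]]
0.0426 -0.011 [[298. 149.]] [[295. 159.]]
0.0426 0.011 [[342. 176.]] [[339. 187.]]
```

Emit:
drive_tool --motion '[[0.06, [-0.0135, -0.002, 0], [0.005, -0.006, 0.014]], [0.06, [0, 0, 0], [0, 0, 0]], [0.06, [0, 0, 0.03], [0, 0, 0]], [0.06, [0, 0, 0.03], [0, 0, 0]], [0.06, [0, 0, 0.025], [0, 0, 0]], [0.06, [0, 0, 0.02], [0, 0, 0]], [0.06, [0, 0, 0], [0, 0, 0]]]'

```text
time: 4.12
eef_pos: [0.4988, 0.2709, 0.1348]
tcp_rot: [[-0.032, 0.999, 0.033], [0.999, 0.031, 0.013], [0.012, 0.033, -0.999]]
contact_force: [-0.8, -1.3, -0.6]
grip_width: 0.0601
```

```bash
python3 -c "
from h import *
plan([.486,.273,.115],.04)
snap('scene','scene2');plan([.486,.273,.115],.04)
crop('scene2',320,200,420,290,7,'b1')"
```

```text
t 4.12 pos [0.4988 0.2709 0.1348] F [-0.79 -1.29 -0.56] w 0.0601 q [ 0.37  0.2   1.86 -0.    1.05  0.34]
shift(tool) [ 0.0023 -0.0134  0.0194] turn [ 0.0332 -0.0114 -0.0086] rows>= 1.0
t 4.17 pos [0.5001 0.2714 0.137 ] F [ 0.28 -0.81  0.84] w 0.06 q [ 0.37  0.19  1.86 -0.    1.05  0.34]
shift(tool) [ 0.0018 -0.0148  0.0215] turn [ 0.0363 -0.0124 -0.0084] rows>= 1.0
```

View pics/b1.png

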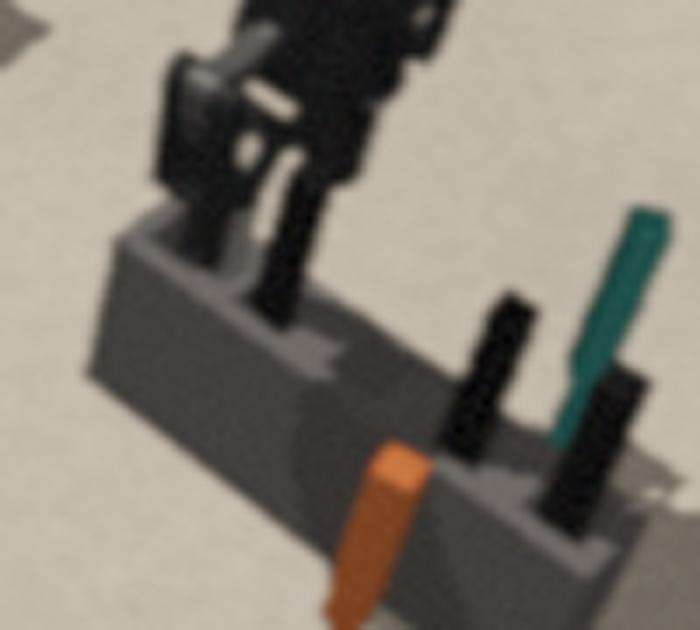

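Emit:
drive_tool --motion '[[0.06, [0.002, -0.0145, 0], [0.036, -0.012, -0.008]], [0.06, [0, 0, 0], [0, 0, 0]], [0.06, [0, 0, 0.01], [0, 0, 0]], [0.06, [0, 0, 0.008], [0, 0, 0]], [0.06, [0, 0, 0], [0, 0, 0]]]'

```text
time: 4.58
eef_pos: [0.4937, 0.274, 0.1289]
tcp_rot: [[-0.037, 0.999, 0.019], [0.999, 0.036, 0.007], [0.007, 0.02, -1.0]]
contact_force: [-1.5, -0.9, -1.1]
grip_width: 0.0598
```

```bash
python3 -c "
from h import *
plan([.486,.273,.115],.04)"
```

```text
t 4.58 pos [0.4937 0.274  0.1289] F [-1.47 -0.92 -1.09] w 0.0598 q [ 0.38  0.21  1.86 -0.    1.05  0.35]
shift(tool) [-0.0008 -0.008   0.0138] turn [ 0.0195 -0.0067 -0.0035] rows>= 1.0
```

Emit:
drive_tool --motion '[[0.06, [-0.001, -0.008, 0.006], [0.02, -0.007, -0.003]], [0.06, [0, -0.005, 0.01], [0.012, -0.004, -0.002]], [0.06, [0, -0.002, 0.008], [0.006, 0, 0]], [0.06, [0, 0, 0], [0, 0, 0]]]'

```text
time: 4.92
eef_pos: [0.4786, 0.2723, 0.1036]
tcp_rot: [[-0.041, 0.999, -0.019], [0.999, 0.041, -0.005], [-0.004, -0.019, -1.0]]
contact_force: [-1.0, 0.4, -0.4]
grip_width: 0.0598
```

```bash
python3 -c "
from h import *
plan([.486,.273,.115],.04)"
```

```text
t 4.92 pos [0.4786 0.2723 0.1036] F [-0.95  0.36 -0.45] w 0.0598 q [0.39 0.24 1.88 0.   1.04 0.35]
shift(tool) [ 0.0004  0.0072 -0.0116] turn [-0.0195  0.0045  0.0014] rows>= 1.0
```

Emit:
drive_tool --motion '[[0.06, [0, 0.006, -0.008], [-0.018, 0.004, 0]], [0.06, [0, 0.003, -0.003], [-0.006, 0, 0]], [0.06, [0, 0, 0], [0, 0, 0]]]'

```text
time: 5.17
eef_pos: [0.4871, 0.2724, 0.1131]
tcp_rot: [[-0.042, 0.999, 0.003], [0.999, 0.042, -0.001], [-0.002, 0.003, -1.0]]
contact_force: [-0.6, 0.7, -0.0]
grip_width: 0.0596
```

```bash
python3 -c "
from h import *
plan([.486,.273,.115],.04)"
```

```text
t 5.17 pos [0.4871 0.2724 0.1131] F [-0.63  0.67 -0.02] w 0.0596 q [ 0.39  0.23  1.87 -0.    1.04  0.34]
shift(tool) [ 0.0007 -0.0011 -0.0019] turn [0.0029 0.0016 0.0019] rows>= 1.0
```

Good; close and check.

Emit:
drive_tool --motion '[[0.0, [0, 0, 0], [0, 0, 0]], [0.0, [0, 0, 0], [0, 0, 0]], [0.0, [0, 0, 0], [0, 0, 0]], [0.0, [0, 0, 0], [0, 0, 0]], [0.0, [0, 0, 0], [0, 0, 0]], [0.0, [0, 0, 0], [0, 0, 0]]]'

```text
time: 5.67
eef_pos: [0.489, 0.2729, 0.1155]
tcp_rot: [[-0.042, 0.999, 0.007], [0.999, 0.042, 0.0], [-0.0, 0.007, -1.0]]
contact_force: [-0.3, -0.5, -0.6]
grip_width: 0.0133
```

```bash
python3 -c "
from h import *
plan([.486,.273,.3],.04)"
```

```text
t 5.67 pos [0.489  0.2729 0.1155] F [-0.3  -0.52 -0.57] w 0.0133 q [ 0.39  0.22  1.87 -0.    1.04  0.34]
shift(tool) [ 0.0002 -0.0016 -0.1845] turn [0.0074 0.     0.0016] rows>= 5.0
```

Emit:
drive_tool --motion '[[0.0, [0, 0, -0.01], [0, 0, 0]], [0.0, [0, 0, -0.02], [0, 0, 0]], [0.0, [0, 0, -0.03], [0, 0, 0]], [0.0, [0, 0, -0.03], [0, 0, 0]], [0.0, [0, 0, -0.03], [0, 0, 0]], [0.0, [0, 0, -0.03], [0, 0, 0]], [0.0, [0, 0, -0.02], [0, 0, 0]], [0.0, [0, 0, -0.01], [0, 0, 0]], [0.0, [0, 0, 0], [0, 0, 0]]]'

```text
time: 6.42
eef_pos: [0.4853, 0.2718, 0.3051]
tcp_rot: [[-0.042, 0.999, 0.003], [0.999, 0.042, -0.002], [-0.002, 0.003, -1.0]]
contact_force: [-0.0, 0.6, 0.1]
grip_width: 0.0135
```

```bash
python3 -c "
from h import *
plan([.47,-.02,.3],-1.54)
snap('scene','scene3');crop('scene3',280,110,430,290,4,'b1')"
```

```text
t 6.42 pos [0.4853 0.2718 0.3051] F [-0.04  0.57  0.07] w 0.0135 q [ 0.39  0.03  1.71 -0.    1.4   0.34]
shift(tool) [-0.2909 -0.0275  0.0057] turn [ 3.9000e-03 -2.0000e-04  1.5818e+00] rows>= 13.0
```

View pics/b1.png

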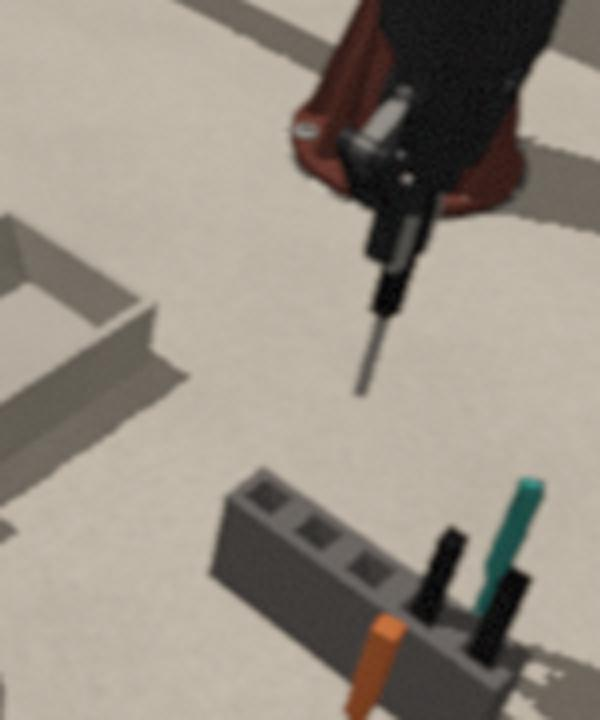

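Emit:
drive_tool --motion '[[0.0, [-0.02, -0.002, 0], [0, 0, 0]], [0.0, [-0.035, -0.003, 0], [0, 0, 0]], [0.0, [-0.04, -0.003, 0], [0, 0, 0]], [0.0, [-0.04, -0.003, 0], [0, 0, 0]], [0.0, [-0.04, -0.003, 0], [0, 0, 0]], [0.0, [-0.04, -0.003, 0], [0, 0, 0]], [0.0, [-0.035, -0.003, 0], [0, 0, 0]], [0.0, [-0.025, -0.003, 0], [0, 0, 0]], [0.0, [-0.01, 0, 0], [0, 0, 0]], [0.0, [0, 0, 0], [0, 0, 0]]]'

```text
time: 7.3
eef_pos: [0.463, -0.0243, 0.2825]
tcp_rot: [[-0.048, 0.998, -0.032], [0.999, 0.048, -0.002], [-0.0, -0.032, -0.999]]
contact_force: [0.6, -0.3, -0.2]
grip_width: 0.0133
```

Emit:
drive_tool --motion '[[0.0, [0, 0, 0], [0, 0, 0.06]], [0.0, [0, 0, 0], [0, 0, 0.12]], [0.0, [0, 0, 0], [0, 0, 0.12]], [0.0, [0, 0, 0], [0, 0, 0.12]], [0.0, [0, 0, 0], [0, 0, 0.12]], [0.0, [0, 0, 0], [0, 0, 0.12]], [0.0, [0, 0, 0], [0, 0, 0.12]], [0.0, [0, 0, 0], [0, 0, 0.12]], [0.0, [0, 0, 0], [0, 0, 0.12]], [0.0, [0, 0, 0], [0, 0, 0.12]], [0.0, [0, 0, 0], [0, 0, 0.12]], [0.0, [0, 0, 0], [0, 0, 0.12]]]'

```text
time: 8.3
eef_pos: [0.4506, -0.0126, 0.2593]
tcp_rot: [[0.981, 0.179, -0.073], [0.18, -0.984, 0.012], [-0.07, -0.025, -0.997]]
contact_force: [-0.5, -0.5, 0.1]
grip_width: 0.0131
```

```bash
python3 -c "
from h import *
plan([.47,-.02,.3],-1.54)"
```

```text
t 8.3 pos [ 0.4506 -0.0126  0.2593] F [-0.48 -0.47  0.12] w 0.0131 q [-0.18 -0.13  1.95 -0.    1.4   1.21]
shift(tool) [ 0.0148  0.0097 -0.0421] turn [-0.0201  0.0717  0.15  ] rows>= 2.0
```

```bash
cat >> h.py <<'E'
SP=np.array([.5076,-.0242,.0321])
def sw(x,y,z,p=SP):
    ca,sa=np.cos(p[2]),np.sin(p[2]); return np.array([p[0]+ca*x-sa*y,p[1]+sa*x+ca*y,z])
def tiltR(deg,yawlid=SP[2]):
    # jaw along -y of steriliser, fingers tipped outward (+x) by deg
    a=yawlid; ex=np.array([np.cos(a),np.sin(a),0]);ey=np.array([-np.sin(a),np.cos(a),0]);ez=np.array([0,0,1.])
    R0=np.c_[ex,-ey,-ez]; return Rot.from_rotvec(-ey*np.radians(deg)).as_matrix()@R0
E
python3 -c "
from h import *
plan(sw(.002,.04,.22),R=tiltR(45))
plan(sw(.002,.04,.22),R=tiltR(0))"
```

```text
t 8.3 pos [ 0.4506 -0.0126  0.2593] F [-0.48 -0.47  0.12] w 0.0131 q [-0.18 -0.13  1.95 -0.    1.4   1.21]
shift(tool) [ 0.0645 -0.0167  0.0353] turn [-0.0778  0.8555  0.1337] rows>= 7.0
t 8.3 pos [ 0.4506 -0.0126  0.2593] F [-0.48 -0.47  0.12] w 0.0131 q [-0.18 -0.13  1.95 -0.    1.4   1.21]
shift(tool) [ 0.0645 -0.0167  0.0353] turn [-0.0201  0.0716  0.1487] rows>= 2.0
```

Emit:
drive_tool --motion '[[0.0, [0.01, -0.008, -0.01], [-0.01, 0.03, 0.07]], [0.0, [0.01, -0.008, -0.01], [-0.01, 0.04, 0.07]], [0.0, [0.005, 0, -0.005], [0, 0.06, 0.01]], [0.0, [0.005, 0, 0], [0, 0.1, 0]], [0.0, [0.005, 0, 0], [0, 0.1, 0]], [0.0, [0.005, 0, 0], [0, 0.1, 0]], [0.0, [0.005, 0, 0], [0, 0.1, 0]], [0.0, [0, 0, 0], [0, 0.1, 0]], [0.0, [0, 0, 0], [0, 0.1, 0]], [0.0, [0, 0, 0], [0, 0.06, 0]], [0.0, [0, 0, 0], [0, 0.03, 0]], [0.0, [0, 0, 0], [0, 0, 0]]]'

```text
time: 9.3
eef_pos: [0.4847, 0.0227, 0.2637]
tcp_rot: [[0.734, 0.032, 0.679], [0.012, -0.999, 0.034], [0.679, -0.017, -0.734]]
contact_force: [-1.3, 0.5, -1.7]
grip_width: 0.0132
```

```bash
python3 -c "
from h import *
plan(sw(.002,.04,.2),R=tiltR(45))"
```

```text
t 9.3 pos [0.4847 0.0227 0.2637] F [-1.26  0.47 -1.67] w 0.0132 q [-0.2  -0.57  2.4   0.3   0.6   1.16]
shift(tool) [-0.026   0.0087  0.0625] turn [-0.0117  0.0384 -0.0117] rows>= 2.0
```

Emit:
drive_tool --motion '[[0.0, [-0.015, 0.005, 0.02], [-0.01, 0.03, -0.01]], [0.0, [-0.012, 0.003, 0.03], [0, 0.01, 0]], [0.0, [-0.005, 0, 0.015], [0, 0, 0]], [0.0, [0, 0, 0.005], [0, 0, 0]], [0.0, [0, 0, 0], [0, 0, 0]]]'

```text
time: 9.72
eef_pos: [0.5095, 0.0201, 0.1866]
tcp_rot: [[0.709, 0.037, 0.705], [0.022, -0.999, 0.03], [0.705, -0.006, -0.709]]
contact_force: [0.2, -0.2, -0.6]
grip_width: 0.0131
```

```bash
python3 -c "
from h import *
plan(sw(.002,.04,.1),R=tiltR(45))
snap('scene','s4');crop('s4',180,80,340,250,4,'b1')"
```

```text
t 9.72 pos [0.5095 0.0201 0.1866] F [ 0.16 -0.17 -0.62] w 0.0131 q [-0.19 -0.36  2.44  0.53  0.33  0.9 ]
shift(tool) [-0.062   0.0048  0.0604] turn [-0.0076  0.0025 -0.0008] rows>= 3.0
```

View pics/b1.png

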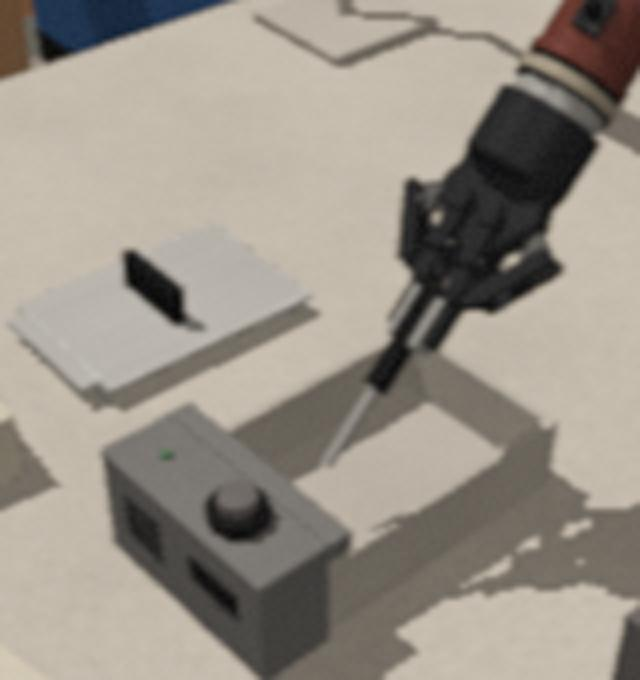

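Emit:
drive_tool --motion '[[0.0, [0.015, 0, -0.015], [0, 0, 0]], [0.0, [0.025, 0, -0.025], [0, -0.05, 0]], [0.0, [0.025, 0, -0.03], [0, -0.1, 0]], [0.0, [0.01, 0, -0.015], [0, -0.12, 0]], [0.0, [0, 0, 0], [0, -0.12, 0]], [0.0, [0, 0, 0], [0, -0.12, 0]], [0.0, [0, 0, 0], [0, -0.12, 0]], [0.0, [0, 0, 0], [0, -0.12, 0]], [0.0, [0, 0, 0], [0, -0.12, 0]], [0.0, [0, 0, 0], [0, -0.12, 0]], [0.0, [0, 0, 0], [0, -0.12, 0]], [0.0, [0, 0, 0], [0, -0.08, 0]]]'

```text
time: 10.77
eef_pos: [0.5097, 0.0189, 0.3228]
tcp_rot: [[0.915, 0.026, -0.403], [0.019, -1.0, -0.021], [-0.404, 0.012, -0.915]]
contact_force: [0.6, -0.3, -1.2]
grip_width: 0.0132
```

```bash
python3 -c "
from h import *
plan(sw(-.002,.04,.2),R=tiltR(-45))"
```

```text
t 10.77 pos [0.5097 0.0189 0.3228] F [ 0.57 -0.26 -1.18] w 0.0132 q [-0.07  0.18  1.55 -0.05  1.82  1.47]
shift(tool) [0.0446 0.0016 0.1146] turn [ 0.0065 -0.3697 -0.0117] rows>= 3.0
```

Emit:
drive_tool --motion '[[0.0, [0, 0, 0.01], [0, -0.1, -0.01]], [0.0, [0.01, 0, 0.02], [0, -0.11, 0]], [0.0, [0.02, 0, 0.03], [0, -0.1, 0]], [0.0, [0.02, 0, 0.025], [0, -0.05, 0]], [0.0, [0.015, 0, 0.015], [0, -0.01, 0]], [0.0, [0.005, 0, 0.005], [0, 0, 0]], [0.0, [0, 0, 0], [0, 0, 0]]]'

```text
time: 11.35
eef_pos: [0.5144, 0.0159, 0.2015]
tcp_rot: [[0.714, 0.033, -0.699], [0.006, -0.999, -0.041], [-0.7, 0.025, -0.714]]
contact_force: [-0.2, 0.6, -0.7]
grip_width: 0.0137
```

```bash
python3 -c "
from h import *
plan(sw(-.002,.04,.1),R=tiltR(-45))
snap('scene','s5');crop('s5',180,80,340,250,4,'b1')"
```

```text
t 11.35 pos [0.5144 0.0159 0.2015] F [-0.17  0.62 -0.71] w 0.0137 q [-0.06  0.52  1.46 -0.09  1.93  1.49]
shift(tool) [ 0.0638 -0.0027  0.0794] turn [ 0.0186 -0.0099 -0.0171] rows>= 3.0
```

View pics/b1.png

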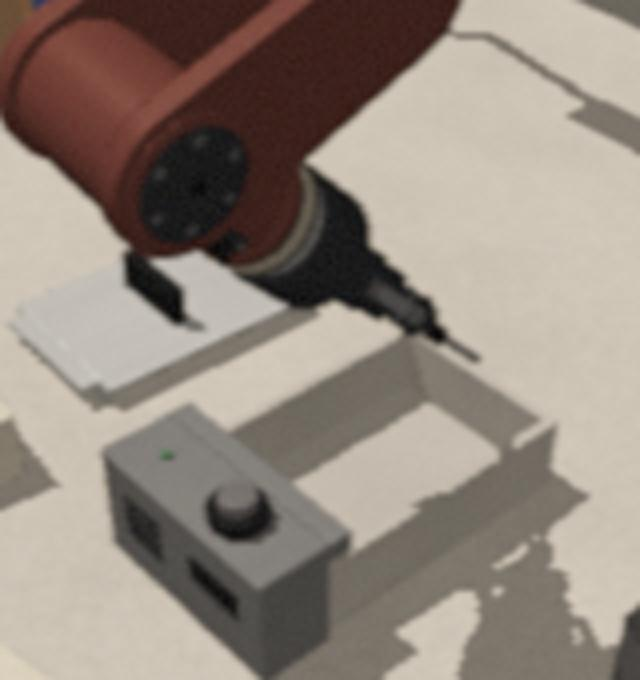

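Emit:
drive_tool --motion '[[0.0, [0.01, 0, 0.012], [0.01, -0.005, -0.01]], [0.0, [0.016, 0, 0.02], [0, 0, 0]], [0.0, [0.016, 0, 0.02], [0, 0, 0]], [0.0, [0.012, 0, 0.012], [0, 0, 0]], [0.0, [0.005, 0, 0.005], [0, 0, 0]], [0.0, [0, 0, 0], [0, 0, 0]]]'

```text
time: 11.9
eef_pos: [0.5168, 0.0136, 0.1204]
tcp_rot: [[0.732, 0.033, -0.681], [0.015, -0.999, -0.032], [-0.682, 0.014, -0.732]]
contact_force: [0.4, 0.5, -1.4]
grip_width: 0.0134
```

```bash
python3 -c "
from h import *
plan(sw(-.002,.04,.1),R=tiltR(-45))
snap('scene','s5');crop('s5',180,80,340,250,4,'b1')"
```

```text
t 11.9 pos [0.5168 0.0136 0.1204] F [ 0.36  0.53 -1.4 ] w 0.0134 q [-0.07  0.61  1.49 -0.08  1.79  1.49]
shift(tool) [ 0.0048 -0.0028  0.0233] turn [ 0.0101 -0.0354 -0.0091] rows>= 1.0
```

View pics/b1.png

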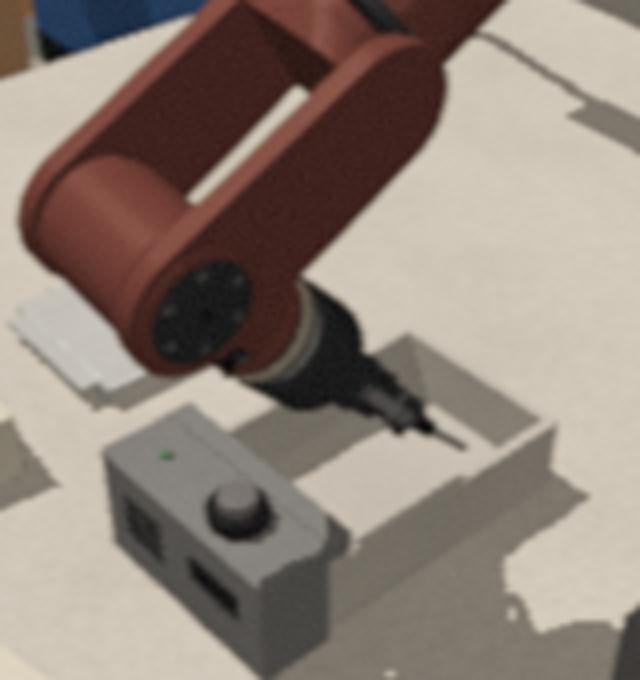

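Emit:
drive_tool --motion '[[0.0, [0.004, -0.001, 0.01], [0, -0.02, 0]], [0.0, [0.004, 0, 0.008], [0, -0.01, 0]], [0.0, [0, 0, 0.002], [0, 0, 0]], [0.0, [0, 0, 0], [0, 0, 0]]]'

```text
time: 12.28
eef_pos: [0.5118, 0.0138, 0.1043]
tcp_rot: [[0.716, 0.032, -0.697], [0.013, -0.999, -0.033], [-0.698, 0.015, -0.716]]
contact_force: [1.0, 0.2, 0.6]
grip_width: 0.0135
```

```bash
python3 -c "
from h import *
plan(sw(-.002,.04,.1),R=tiltR(-45))"
```

```text
t 12.28 pos [0.5118 0.0138 0.1043] F [1.04 0.16 0.57] w 0.0135 q [-0.07  0.64  1.49 -0.08  1.78  1.49]
shift(tool) [-0.0023 -0.0022  0.0083] turn [ 0.0107 -0.0127 -0.0102] rows>= 1.0
```

Tip ~1 cm above the floor. Release with a small opening.

Emit:
drive_tool --motion '[[0.032, [0, 0, 0], [0, 0, 0]], [0.032, [0, 0, 0], [0, 0, 0]], [0.032, [0, 0, 0], [0, 0, 0]], [0.032, [0, 0, 0], [0, 0, 0]], [0.032, [0, 0, 0], [0, 0, 0]], [0.032, [-0.005, 0, -0.005], [0, 0, 0]], [0.032, [-0.012, 0, -0.015], [0, 0, 0]], [0.032, [-0.02, 0, -0.025], [0, 0.03, 0]], [0.032, [-0.02, 0, -0.025], [0, 0.08, 0]], [0.032, [-0.02, 0, -0.025], [0, 0.1, 0]], [0.032, [-0.01, 0, -0.02], [0, 0.1, 0]], [0.032, [0, 0, -0.01], [0, 0.1, 0]]]'

```text
time: 13.28
eef_pos: [0.5251, 0.0165, 0.261]
tcp_rot: [[0.936, 0.032, -0.351], [0.026, -0.999, -0.024], [-0.352, 0.014, -0.936]]
contact_force: [0.7, -0.3, 0.2]
grip_width: 0.0324
```

```bash
python3 -c "
from h import *
plan([.48,.3,.28],.04)
snap('scene','s6');crop('s6',180,80,340,250,4,'b1')"
```

```text
t 13.28 pos [0.5251 0.0165 0.261 ] F [ 0.74 -0.26  0.25] w 0.0324 q [-0.07  0.22  1.61 -0.05  1.66  1.47]
shift(tool) [-0.0416 -0.2845 -0.0089] turn [-0.273   0.2922 -1.5622] rows>= 13.0
```

View pics/b1.png

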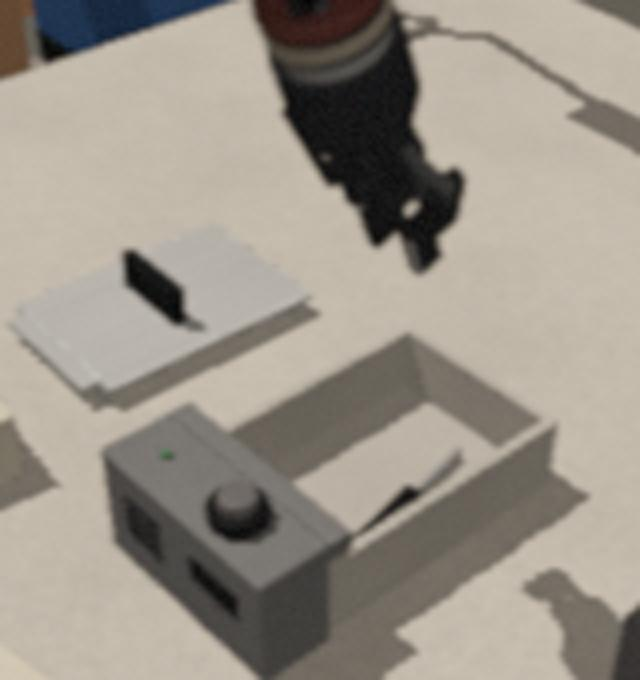

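Emit:
drive_tool --motion '[[0.06, [0, -0.015, -0.01], [0, 0.07, 0]], [0.06, [0, -0.03, -0.01], [0, 0.09, 0]], [0.06, [0, -0.037, -0.01], [0, 0.09, 0]], [0.06, [0, -0.038, 0], [0, 0.07, 0]], [0.06, [-0.005, -0.038, 0], [0, 0.02, 0]], [0.06, [-0.005, -0.038, 0], [0, 0, 0]], [0.06, [-0.005, -0.038, 0], [0, 0, 0]], [0.06, [-0.005, -0.036, 0], [0, 0, 0]], [0.06, [-0.005, -0.03, 0], [0, 0, -0.05]], [0.06, [0, -0.02, 0], [0, 0, -0.1]], [0.06, [0, -0.01, 0], [0, 0, -0.12]], [0.06, [0, 0, 0], [0, 0, -0.12]]]'

```text
time: 14.33
eef_pos: [0.4909, 0.3587, 0.2967]
tcp_rot: [[0.91, 0.416, 0.004], [0.416, -0.909, -0.017], [-0.004, 0.017, -1.0]]
contact_force: [0.2, -0.6, -0.1]
grip_width: 0.0599
```

Emit:
drive_tool --motion '[[0.06, [0, 0, 0], [0, 0, -0.12]], [0.06, [0, 0, 0], [0, 0, -0.12]], [0.06, [0, 0, 0], [0, 0, -0.12]], [0.06, [0, 0, 0], [0, 0, -0.12]], [0.06, [0, 0, 0], [0, 0, -0.12]], [0.06, [0, 0, 0], [0, 0, -0.12]], [0.06, [0, 0, 0], [0, 0, -0.12]], [0.06, [0, 0, 0], [0, 0, -0.12]], [0.06, [0, 0, 0], [0, 0, -0.1]], [0.06, [0, 0, 0], [0, 0, -0.06]], [0.06, [0, 0, 0], [0, 0, 0]]]'

```text
time: 15.25
eef_pos: [0.484, 0.3584, 0.2914]
tcp_rot: [[-0.027, 0.999, -0.02], [0.999, 0.026, -0.032], [-0.032, -0.02, -0.999]]
contact_force: [0.4, 0.2, -1.0]
grip_width: 0.0602
```

```bash
python3 -c "
from h import *
plan([.481,.35,.22],.04)"
```

```text
t 15.25 pos [0.484  0.3584 0.2914] F [ 0.36  0.22 -0.96] w 0.0602 q [ 0.53  0.16  1.6  -0.02  1.42  0.51]
shift(tool) [-0.006  -0.0018  0.0717] turn [-0.0207  0.0316 -0.0136] rows>= 2.0
```

Emit:
drive_tool --motion '[[0.05, [-0.005, -0.001, 0.015], [-0.02, 0.03, -0.012]], [0.05, [-0.002, 0, 0.025], [0, 0, 0]], [0.05, [0, 0, 0.025], [0, 0, 0]], [0.05, [0, 0, 0.02], [0, 0, 0]], [0.05, [0, 0, 0.01], [0, 0, 0]], [0.05, [0, 0, 0], [0, 0, 0]]]'

```text
time: 15.75
eef_pos: [0.4829, 0.3505, 0.1951]
tcp_rot: [[-0.029, 1.0, -0.001], [1.0, 0.029, -0.002], [-0.002, -0.001, -1.0]]
contact_force: [-0.9, 0.0, 0.6]
grip_width: 0.0501
```

```bash
python3 -c "
from h import *
plan([.481,.35,.115],.04)"
```

```text
t 15.75 pos [0.4829 0.3505 0.1951] F [-0.93  0.02  0.59] w 0.0501 q [ 0.51  0.21  1.73 -0.    1.21  0.48]
shift(tool) [-0.0003 -0.0018  0.0801] turn [-0.0012  0.0015 -0.0107] rows>= 2.0
```

Emit:
drive_tool --motion '[[0.05, [0, -0.001, 0.01], [0, 0, -0.01]], [0.05, [0, 0, 0.02], [0, 0, 0]], [0.05, [0, 0, 0.02], [0, 0, 0]], [0.05, [0, 0, 0.018], [0, 0, 0]], [0.05, [0, 0, 0.01], [0, 0, 0]], [0.05, [0, 0, 0.003], [0, 0, 0]], [0.05, [0, 0, 0], [0, 0, 0]]]'

```text
time: 16.33
eef_pos: [0.4859, 0.3533, 0.1164]
tcp_rot: [[-0.039, 0.999, 0.007], [0.999, 0.039, 0.003], [0.003, 0.007, -1.0]]
contact_force: [0.1, -0.1, 0.1]
grip_width: 0.0499
```

```bash
python3 -c "
from h import *
plan([.481,.35,.115],.04)
snap('scene','s6');crop('s6',320,180,430,300,5,'b1')"
```

```text
t 16.33 pos [0.4859 0.3533 0.1164] F [ 0.11 -0.12  0.08] w 0.0499 q [ 0.51  0.3   1.77 -0.    1.06  0.47]
shift(tool) [-0.0031 -0.005   0.0014] turn [ 0.0072 -0.0027 -0.0008] rows>= 1.0
```

View pics/b1.png

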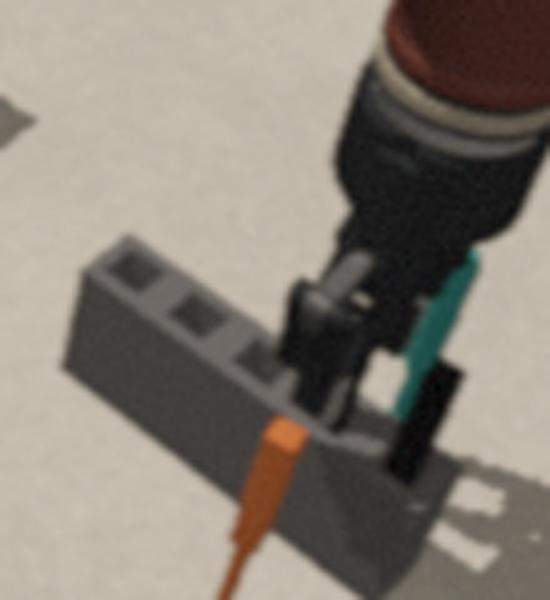

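Adjust slightly, close, lift.

Emit:
drive_tool --motion '[[0.05, [-0.003, -0.004, 0], [0.005, 0, 0]], [0.05, [-0.001, -0.002, 0], [0, 0, 0]], [0.0, [0, 0, 0], [0, 0, 0]], [0.0, [0, 0, 0], [0, 0, 0]], [0.0, [0, 0, 0], [0, 0, 0]], [0.0, [0, 0, 0], [0, 0, 0]], [0.0, [0, 0, 0], [0, 0, 0]], [0.0, [0, 0, 0], [0, 0, 0]]]'

```text
time: 17.05
eef_pos: [0.4832, 0.3507, 0.1234]
tcp_rot: [[-0.039, 0.999, 0.012], [0.999, 0.039, 0.008], [0.008, 0.012, -1.0]]
contact_force: [0.6, 0.4, -1.1]
grip_width: 0.0134
```

Emit:
drive_tool --motion '[[0.0, [0, 0, -0.01], [0, 0, 0]], [0.0, [0, 0, -0.02], [0, 0, 0]], [0.0, [0, 0, -0.03], [0, 0, 0]], [0.0, [0, 0, -0.035], [0, 0, 0]], [0.0, [0, 0, -0.035], [0, 0, 0]], [0.0, [0, 0, -0.03], [0, 0, 0]], [0.0, [0, 0, -0.025], [0, 0, 0]], [0.0, [0, 0, -0.015], [0, 0, 0]], [0.0, [0, 0, 0], [0, 0, 0]]]'

```text
time: 17.8
eef_pos: [0.4805, 0.3479, 0.3347]
tcp_rot: [[-0.039, 0.999, 0.012], [0.999, 0.039, 0.006], [0.006, 0.013, -1.0]]
contact_force: [0.8, 0.5, 0.2]
grip_width: 0.0133
```

```bash
python3 -c "
from h import *
plan([.51,-.024,.3],-1.54)
snap('scene','s6');crop('s6',280,100,430,300,3,'b1')"
```

```text
t 17.8 pos [0.4805 0.3479 0.3347] F [0.79 0.54 0.15] w 0.0133 q [ 0.51  0.08  1.6  -0.    1.45  0.47]
shift(tool) [-0.373   0.0145  0.0328] turn [ 0.0054 -0.0145  1.5792] rows>= 13.0
```

View pics/b1.png

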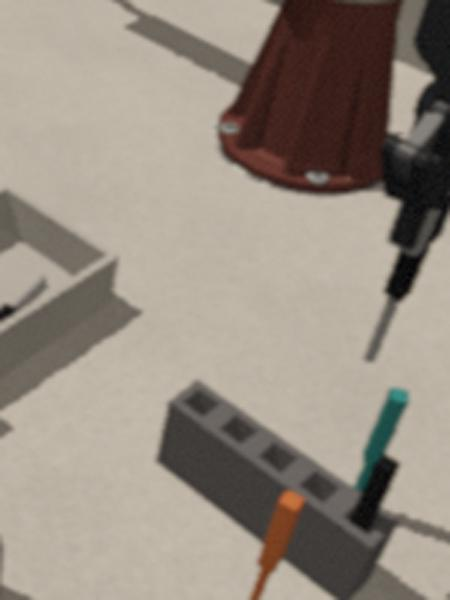

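Emit:
drive_tool --motion '[[0.0, [-0.02, 0.001, 0], [0, 0, 0]], [0.0, [-0.035, 0.001, -0.001], [0, 0, 0]], [0.0, [-0.039, 0.001, -0.001], [0, 0, 0]], [0.0, [-0.039, 0.002, -0.001], [0, 0, 0]], [0.0, [-0.039, 0.002, -0.001], [0, 0, 0]], [0.0, [-0.039, 0.002, -0.001], [0, 0, 0]], [0.0, [-0.039, 0.002, -0.001], [0, 0, 0]], [0.0, [-0.039, 0.002, -0.001], [0, 0, 0]], [0.0, [-0.039, 0.001, -0.001], [0, 0, 0]], [0.0, [-0.03, 0.001, -0.001], [0, 0, 0.04]], [0.0, [-0.015, 0, -0.001], [0, 0, 0.08]], [0.0, [0, 0, -0.001], [0, 0, 0.12]]]'

```text
time: 18.85
eef_pos: [0.5, -0.0392, 0.3188]
tcp_rot: [[0.199, 0.98, -0.023], [0.98, -0.199, 0.005], [0.0, -0.023, -1.0]]
contact_force: [-0.3, 0.7, 0.4]
grip_width: 0.0132
```

Emit:
drive_tool --motion '[[0.0, [0, 0, -0.003], [0, 0, 0.12]], [0.0, [0, 0, -0.003], [0, 0, 0.12]], [0.0, [0, 0, -0.003], [0, 0, 0.12]], [0.0, [0, 0, -0.003], [0, 0, 0.12]], [0.0, [0, 0, -0.003], [0, 0, 0.12]], [0.0, [0, 0, -0.003], [0, 0, 0.12]], [0.0, [0, 0, -0.003], [0, 0, 0.12]], [0.0, [0, 0, -0.003], [0, 0, 0.12]], [0.0, [0, 0, -0.003], [0, 0, 0.12]], [0.0, [0, 0, 0], [0, 0, 0.1]], [0.0, [0, 0, 0], [0, 0, 0.05]], [0.0, [0, 0, 0], [0, 0, 0]]]'

```text
time: 19.85
eef_pos: [0.4876, -0.0405, 0.3185]
tcp_rot: [[0.994, 0.086, -0.07], [0.088, -0.996, 0.015], [-0.068, -0.021, -0.997]]
contact_force: [-0.3, 0.3, -0.6]
grip_width: 0.0135
```

```bash
python3 -c "
from h import *
plan(sw(-.002,0,.3),R=tiltR(-45))"
```

```text
t 19.85 pos [ 0.4876 -0.0405  0.3185] F [-0.32  0.31 -0.56] w 0.0135 q [-0.23 -0.09  1.8  -0.    1.5   1.26]
shift(tool) [ 0.0206 -0.0142  0.0175] turn [ 0.0031 -0.7166  0.0597] rows>= 6.0
```

Emit:
drive_tool --motion '[[0.0, [0.005, -0.005, 0], [0, -0.06, 0.03]], [0.0, [0.005, -0.005, 0], [0, -0.1, 0.03]], [0.0, [0.005, -0.003, 0], [0, -0.11, 0]], [0.0, [0.01, -0.001, 0.005], [0, -0.11, 0]], [0.0, [0.015, 0, 0.01], [0, -0.11, 0]], [0.0, [0.02, 0, 0.015], [0, -0.1, 0]], [0.0, [0.02, 0, 0.02], [0, -0.08, 0]], [0.0, [0.02, 0, 0.02], [0, -0.04, 0]], [0.0, [0.01, 0, 0.01], [0, -0.01, 0]], [0.0, [0, 0, 0], [0, 0, 0]]]'

```text
time: 20.68
eef_pos: [0.526, -0.0214, 0.1827]
tcp_rot: [[0.671, 0.037, -0.74], [0.041, -0.999, -0.013], [-0.74, -0.021, -0.672]]
contact_force: [-0.3, 0.9, 0.1]
grip_width: 0.0133
```

```bash
python3 -c "
from h import *
plan(sw(-.005,0,.108),R=tiltR(-45))"
```

```text
t 20.68 pos [ 0.526  -0.0214  0.1827] F [-0.3   0.93  0.09] w 0.0133 q [-0.12  0.6   1.4  -0.11  1.96  1.41]
shift(tool) [0.0394 0.0037 0.0676] turn [-0.0111  0.0478  0.019 ] rows>= 2.0
```

Emit:
drive_tool --motion '[[0.0, [0.006, 0.001, 0.01], [-0.01, 0.02, 0.01]], [0.0, [0.01, 0.002, 0.015], [0, 0.02, 0.01]], [0.0, [0.01, 0.001, 0.015], [0, 0, 0]], [0.0, [0.008, 0, 0.013], [0, 0, 0]], [0.0, [0.004, 0, 0.007], [0, 0, 0]], [0.0, [0.001, 0, 0.003], [0, 0, 0]], [0.0, [0, 0, 0], [0, 0, 0]]]'

```text
time: 21.27
eef_pos: [0.5043, -0.0254, 0.1068]
tcp_rot: [[0.699, 0.036, -0.714], [0.029, -0.999, -0.022], [-0.715, -0.005, -0.699]]
contact_force: [0.0, -0.0, -0.3]
grip_width: 0.0136
```

```bash
python3 -c "
from h import *
plan(sw(-.005,0,.108),R=tiltR(-45))"
```

```text
t 21.27 pos [ 0.5043 -0.0254  0.1068] F [ 0.02 -0.02 -0.26] w 0.0136 q [-0.13  0.64  1.5  -0.11  1.8   1.43]
shift(tool) [-0.002  -0.0011  0.0004] turn [-0.0013  0.011   0.0062] rows>= 1.0
```

Emit:
drive_tool --motion '[[0.032, [0, 0, 0], [0, 0, 0]], [0.032, [0, 0, 0], [0, 0, 0]], [0.032, [0, 0, 0], [0, 0, 0]], [0.032, [0, 0, 0], [0, 0, 0]], [0.032, [0, 0, 0], [0, 0, 0]], [0.032, [-0.005, 0, -0.005], [0, 0, 0]], [0.032, [-0.012, 0, -0.015], [0, 0, 0]], [0.032, [-0.02, 0, -0.025], [0, 0.03, 0]], [0.032, [-0.02, 0, -0.025], [0, 0.08, 0]], [0.032, [-0.02, 0, -0.025], [0, 0.1, 0]], [0.032, [-0.01, 0, -0.02], [0, 0.1, 0]], [0.032, [0, 0, -0.01], [0, 0.1, 0]]]'

```text
time: 22.27
eef_pos: [0.5236, -0.0257, 0.2676]
tcp_rot: [[0.93, 0.037, -0.366], [0.037, -0.999, -0.008], [-0.366, -0.006, -0.93]]
contact_force: [0.4, 0.1, 0.6]
grip_width: 0.032
```

```bash
python3 -c "
from h import *
plan([.48,.387,.28],.04)
snap('scene','s7');crop('s7',150,80,340,250,4,'b1')"
```

```text
t 22.27 pos [ 0.5236 -0.0257  0.2676] F [0.41 0.08 0.55] w 0.032 q [-0.15  0.23  1.6  -0.06  1.69  1.39]
shift(tool) [-0.0298 -0.4141  0.0012] turn [-0.2997  0.289  -1.5524] rows>= 13.0
```

View pics/b1.png

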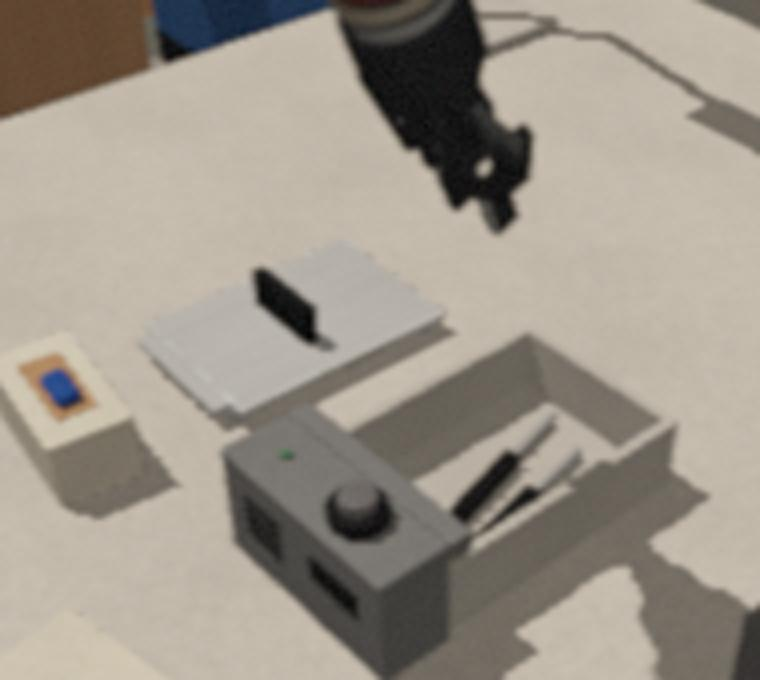

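Two probes lie flat. Now the third, with the same motion extended in y (0.41).

Emit:
drive_tool --motion '[[0.06, [0, -0.015, -0.01], [0, 0.07, 0]], [0.06, [0, -0.03, -0.01], [0, 0.09, 0]], [0.06, [0, -0.038, -0.01], [0, 0.09, 0]], [0.06, [0, -0.039, 0], [0, 0.07, 0]], [0.06, [-0.005, -0.039, 0], [0, 0.02, 0]], [0.06, [-0.005, -0.039, 0], [0, 0, 0]], [0.06, [-0.005, -0.039, 0], [0, 0, 0]], [0.06, [-0.005, -0.039, 0], [0, 0, 0]], [0.06, [-0.005, -0.039, 0], [0, 0, 0]], [0.06, [0, -0.038, 0], [0, 0, 0]], [0.06, [0, -0.03, 0], [0, 0, -0.05]], [0.06, [0, -0.02, 0], [0, 0, -0.1]]]'

```text
time: 23.32
eef_pos: [0.4892, 0.3893, 0.3116]
tcp_rot: [[0.984, 0.179, -0.009], [0.179, -0.984, -0.0], [-0.009, -0.001, -1.0]]
contact_force: [0.3, -1.0, 1.0]
grip_width: 0.0598
```

Emit:
drive_tool --motion '[[0.05, [0, 0, -0.002], [0, 0, -0.12]], [0.05, [0, 0, -0.002], [0, 0, -0.12]], [0.05, [0, 0, -0.002], [0, 0, -0.12]], [0.05, [0, 0, -0.002], [0, 0, -0.12]], [0.05, [0, 0, -0.002], [0, 0, -0.12]], [0.05, [0, 0, 0], [0, 0, -0.12]], [0.05, [0, 0, 0], [0, 0, -0.12]], [0.05, [0, 0, 0], [0, 0, -0.12]], [0.05, [0, 0, 0], [0, 0, -0.12]], [0.05, [0, 0, 0], [0, 0, -0.12]], [0.05, [0, 0, 0], [0, 0, -0.09]], [0.05, [0, 0, 0], [0, 0, -0.04]]]'

```text
time: 24.32
eef_pos: [0.4811, 0.3943, 0.3165]
tcp_rot: [[-0.0, 0.999, -0.033], [1.0, -0.0, -0.017], [-0.017, -0.033, -0.999]]
contact_force: [1.0, 0.6, 0.2]
grip_width: 0.0502
```

```bash
python3 -c "
from h import *
plan([.48,.388,.2],.04)"
```

```text
t 24.32 pos [0.4811 0.3943 0.3165] F [0.97 0.56 0.15] w 0.0502 q [0.57 0.19 1.52 0.   1.48 0.57]
shift(tool) [-0.0043  0.0027  0.1166] turn [-0.0333  0.0164 -0.0399] rows>= 3.0
```

Emit:
drive_tool --motion '[[0.05, [-0.003, 0.002, 0.015], [-0.03, 0.016, -0.03]], [0.05, [-0.002, 0.001, 0.025], [0, 0, -0.01]], [0.05, [0, 0, 0.03], [0, 0, 0]], [0.05, [0, 0, 0.025], [0, 0, 0]], [0.05, [0, 0, 0.015], [0, 0, 0]], [0.05, [0, 0, 0.008], [0, 0, 0]], [0.05, [0, 0, 0], [0, 0, 0]]]'

```text
time: 24.9
eef_pos: [0.4824, 0.388, 0.1954]
tcp_rot: [[-0.046, 0.999, -0.007], [0.999, 0.046, -0.005], [-0.005, -0.007, -1.0]]
contact_force: [1.0, -0.6, 0.2]
grip_width: 0.0495
```

```bash
python3 -c "
from h import *
plan([.48,.388,.117],.04)"
```

```text
t 24.9 pos [0.4824 0.388  0.1954] F [ 0.99 -0.65  0.17] w 0.0495 q [ 0.56  0.25  1.66 -0.    1.23  0.52]
shift(tool) [ 0.0004 -0.0018  0.0784] turn [-0.0074  0.0048  0.0055] rows>= 2.0
```

Emit:
drive_tool --motion '[[0.05, [0, -0.002, 0.01], [0, 0, 0]], [0.05, [-0.001, -0.001, 0.02], [0, 0, 0]], [0.05, [-0.001, -0.001, 0.02], [0, 0, 0]], [0.05, [-0.001, -0.001, 0.018], [0, 0, 0]], [0.05, [0, -0.001, 0.01], [0, 0, 0]], [0.05, [0, 0, 0.003], [0, 0, 0]], [0.05, [0, 0, 0], [0, 0, 0]]]'

```text
time: 25.48
eef_pos: [0.4795, 0.3874, 0.1173]
tcp_rot: [[-0.046, 0.999, 0.001], [0.999, 0.046, 0.0], [-0.0, 0.001, -1.0]]
contact_force: [-0.3, 0.3, -0.5]
grip_width: 0.0494
```

```bash
python3 -c "
from h import *
plan([.48,.388,.117],.04)"
```

```text
t 25.48 pos [0.4795 0.3874 0.1173] F [-0.33  0.28 -0.5 ] w 0.0494 q [ 0.57  0.33  1.73 -0.    1.08  0.52]
shift(tool) [0.0006 0.0005 0.0003] turn [0.0013 0.     0.0062] rows>= 1.0
```

Emit:
drive_tool --motion '[[0.0, [0, 0, 0], [0, 0, 0]], [0.0, [0, 0, 0], [0, 0, 0]], [0.0, [0, 0, 0], [0, 0, 0]], [0.0, [0, 0, 0], [0, 0, 0]], [0.0, [0, 0, 0], [0, 0, 0]], [0.0, [0, 0, 0], [0, 0, 0]]]'

```text
time: 25.98
eef_pos: [0.4829, 0.3898, 0.1233]
tcp_rot: [[-0.046, 0.999, 0.009], [0.999, 0.046, 0.005], [0.005, 0.01, -1.0]]
contact_force: [0.6, -0.1, -0.2]
grip_width: 0.013
```

Emit:
drive_tool --motion '[[0.0, [0, 0, -0.01], [0, 0, 0]], [0.0, [0, 0, -0.02], [0, 0, 0]], [0.0, [0, 0, -0.03], [0, 0, 0]], [0.0, [0, 0, -0.035], [0, 0, 0]], [0.0, [0, 0, -0.035], [0, 0, 0]], [0.0, [0, 0, -0.03], [0, 0, 0]], [0.0, [0, 0, -0.025], [0, 0, 0]], [0.0, [0, 0, -0.015], [0, 0, 0]], [0.0, [0, 0, 0], [0, 0, 0]]]'

```text
time: 26.73
eef_pos: [0.4797, 0.3875, 0.3366]
tcp_rot: [[-0.046, 0.999, 0.009], [0.999, 0.046, 0.004], [0.003, 0.009, -1.0]]
contact_force: [0.8, 0.3, 0.8]
grip_width: 0.0135
```

```bash
python3 -c "
from h import *
plan([.51,-.064,.33],-1.54)
snap('scene','s6');crop('s6',280,80,450,300,3,'b1')"
```

```text
t 26.73 pos [0.4797 0.3875 0.3366] F [0.83 0.26 0.82] w 0.0135 q [ 0.57  0.14  1.54 -0.    1.46  0.52]
shift(tool) [-0.4525  0.0094  0.0051] turn [ 0.004  -0.0096  1.5863] rows>= 13.0
```

View pics/b1.png

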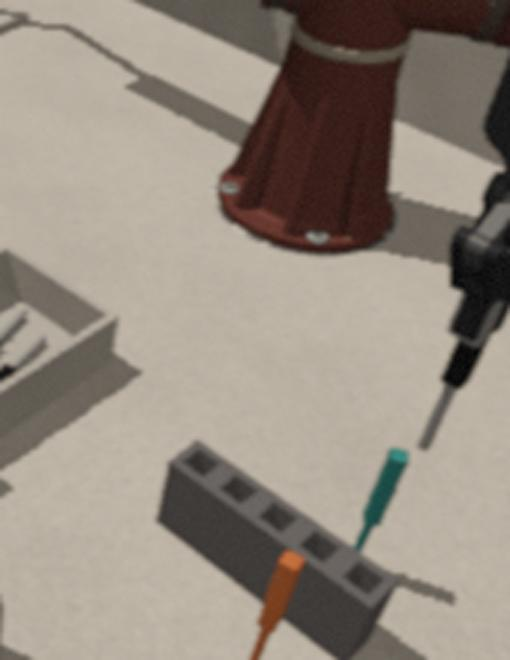

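Holder is empty; carry the third to the tray's −y side.

Emit:
drive_tool --motion '[[0.0, [-0.02, 0.001, 0], [0, 0, 0]], [0.0, [-0.035, 0.001, -0.001], [0, 0, 0]], [0.0, [-0.04, 0.001, -0.001], [0, 0, 0]], [0.0, [-0.04, 0.002, -0.001], [0, 0, 0]], [0.0, [-0.04, 0.002, -0.001], [0, 0, 0]], [0.0, [-0.04, 0.002, -0.001], [0, 0, 0]], [0.0, [-0.04, 0.002, -0.001], [0, 0, 0]], [0.0, [-0.04, 0.002, -0.001], [0, 0, 0]], [0.0, [-0.04, 0.001, -0.001], [0, 0, 0]], [0.0, [-0.04, 0.001, -0.001], [0, 0, 0]], [0.0, [-0.035, 0, -0.001], [0, 0, 0]], [0.0, [-0.025, 0, -0.001], [0, 0, 0.06]]]'

```text
time: 27.78
eef_pos: [0.5058, -0.059, 0.3227]
tcp_rot: [[0.001, 1.0, -0.024], [1.0, -0.001, 0.003], [0.003, -0.024, -1.0]]
contact_force: [0.8, 1.0, -0.7]
grip_width: 0.0132
```

Emit:
drive_tool --motion '[[0.0, [-0.01, 0.005, -0.003], [0, 0, 0.12]], [0.0, [0, 0, -0.003], [0, 0, 0.12]], [0.0, [0, 0, -0.003], [0, 0, 0.12]], [0.0, [0, 0, -0.003], [0, 0, 0.12]], [0.0, [0, 0, -0.003], [0, 0, 0.12]], [0.0, [0, 0, -0.003], [0, 0, 0.12]], [0.0, [0, 0, -0.003], [0, 0, 0.12]], [0.0, [0, 0, -0.003], [0, 0, 0.12]], [0.0, [0, 0, -0.003], [0, 0, 0.12]], [0.0, [0, 0, 0], [0, 0, 0.12]], [0.0, [0, 0, 0], [0, 0, 0.12]], [0.0, [0, 0, 0], [0, 0, 0.12]]]'

```text
time: 28.78
eef_pos: [0.4988, -0.0758, 0.323]
tcp_rot: [[0.995, 0.068, -0.067], [0.07, -0.997, 0.014], [-0.066, -0.018, -0.998]]
contact_force: [0.8, 0.6, -0.8]
grip_width: 0.0134
```

```bash
python3 -c "
from h import *
plan(sw(-.002,-.038,.3),R=tiltR(-45))"
```

```text
t 28.78 pos [ 0.4988 -0.0758  0.323 ] F [ 0.78  0.56 -0.84] w 0.0134 q [-0.29 -0.05  1.76 -0.01  1.51  1.22]
shift(tool) [ 0.0105 -0.0126  0.0226] turn [-0.0017 -0.7185  0.0417] rows>= 6.0
```

Emit:
drive_tool --motion '[[0.0, [0.003, -0.005, 0], [0, -0.06, 0.02]], [0.0, [0.003, -0.005, 0], [0, -0.1, 0.02]], [0.0, [0.003, -0.003, 0], [0, -0.11, 0]], [0.0, [0.008, 0, 0.005], [0, -0.11, 0]], [0.0, [0.015, 0, 0.01], [0, -0.11, 0]], [0.0, [0.02, 0, 0.015], [0, -0.1, 0]], [0.0, [0.02, 0, 0.02], [0, -0.08, 0]], [0.0, [0.02, 0, 0.02], [0, -0.03, 0]], [0.0, [0.01, 0, 0.01], [0, 0, 0]], [0.0, [0, 0, 0], [0, 0, 0]]]'

```text
time: 29.62
eef_pos: [0.5262, -0.0584, 0.1861]
tcp_rot: [[0.684, 0.021, -0.729], [0.025, -1.0, -0.006], [-0.729, -0.014, -0.684]]
contact_force: [-0.6, 0.2, -0.0]
grip_width: 0.0128
```

```bash
python3 -c "
from h import *
plan(sw(-.005,-.038,.108),R=tiltR(-45))"
```

```text
t 29.62 pos [ 0.5262 -0.0584  0.1861] F [-0.64  0.16 -0.03] w 0.0128 q [-0.17  0.59  1.4  -0.14  1.95  1.38]
shift(tool) [0.0415 0.0045 0.0698] turn [-0.0175  0.0316  0.0026] rows>= 2.0
```

Emit:
drive_tool --motion '[[0.0, [0.006, 0.001, 0.01], [-0.01, 0.02, 0]], [0.0, [0.01, 0.002, 0.015], [-0.005, 0.01, 0]], [0.0, [0.01, 0.001, 0.016], [0, 0, 0]], [0.0, [0.009, 0, 0.014], [0, 0, 0]], [0.0, [0.004, 0, 0.008], [0, 0, 0]], [0.0, [0.001, 0, 0.003], [0, 0, 0]], [0.0, [0, 0, 0], [0, 0, 0]]]'

```text
time: 30.2
eef_pos: [0.5047, -0.063, 0.1142]
tcp_rot: [[0.71, 0.032, -0.704], [0.024, -0.999, -0.02], [-0.704, -0.002, -0.71]]
contact_force: [-0.1, -0.3, -0.8]
grip_width: 0.0137
```

```bash
python3 -c "
from h import *
plan(sw(-.005,-.038,.108),R=tiltR(-45))"
```

```text
t 30.2 pos [ 0.5047 -0.063   0.1142] F [-0.08 -0.25 -0.76] w 0.0137 q [-0.18  0.62  1.5  -0.15  1.79  1.39]
shift(tool) [ 0.0038 -0.0007  0.005 ] turn [-0.0021 -0.0047  0.0014] rows>= 1.0
```

Emit:
drive_tool --motion '[[0.0, [0.002, 0, 0.004], [0, 0, 0]], [0.032, [0, 0, 0], [0, 0, 0]], [0.032, [0, 0, 0], [0, 0, 0]], [0.032, [0, 0, 0], [0, 0, 0]], [0.032, [0, 0, 0], [0, 0, 0]], [0.032, [0, 0, 0], [0, 0, 0]], [0.032, [-0.007, 0, -0.007], [0, 0, 0]], [0.032, [-0.015, 0, -0.018], [0, 0, 0]], [0.032, [-0.02, 0, -0.025], [0, 0.05, 0]], [0.032, [-0.02, 0, -0.025], [0, 0.1, 0]], [0.032, [-0.015, 0, -0.025], [0, 0.1, 0]], [0.032, [0, 0, -0.015], [0, 0.1, 0]]]'

```text
time: 31.2
eef_pos: [0.5213, -0.0627, 0.2546]
tcp_rot: [[0.91, 0.032, -0.413], [0.031, -0.999, -0.01], [-0.413, -0.004, -0.911]]
contact_force: [1.5, 0.5, 0.4]
grip_width: 0.0319
```

```bash
python3 -c "
from h import *
plan([.507,-.313,.28],.0)
snap('scene','s8');crop('s8',150,80,340,250,4,'b1')
snap('top','t8');crop('t8',220,140,390,270,4,'b2')"
```

```text
t 31.2 pos [ 0.5213 -0.0627  0.2546] F [1.47 0.49 0.42] w 0.0319 q [-0.2   0.27  1.58 -0.09  1.71  1.34]
shift(tool) [-0.0313  0.2496 -0.0147] turn [-0.33    0.3348 -1.5122] rows>= 13.0
```

View pics/b1.png

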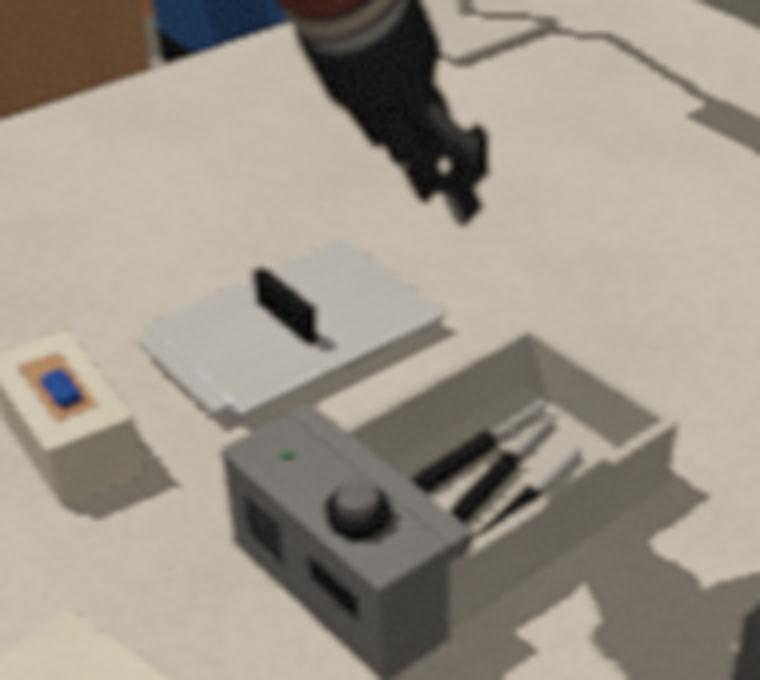

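View pics/b2.png

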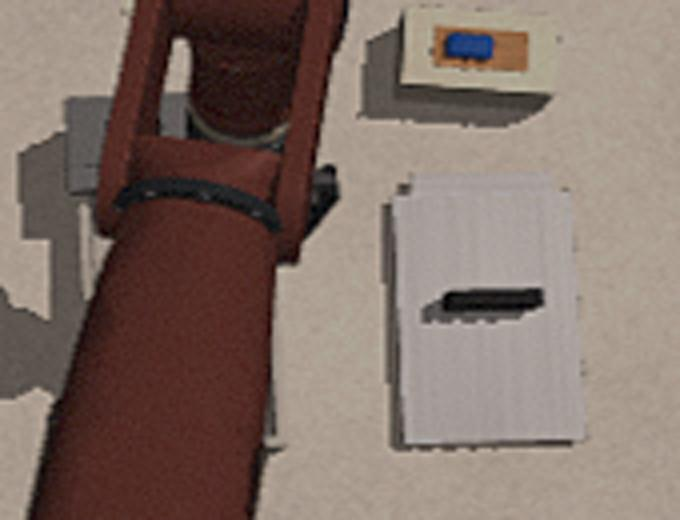

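```bash
python3 -c "
from h import *
crop('t8',310,175,375,260,9,'b2'); crop('s8',180,130,270,190,8,'b1')"
```

```text
(no output)
```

View pics/b2.png

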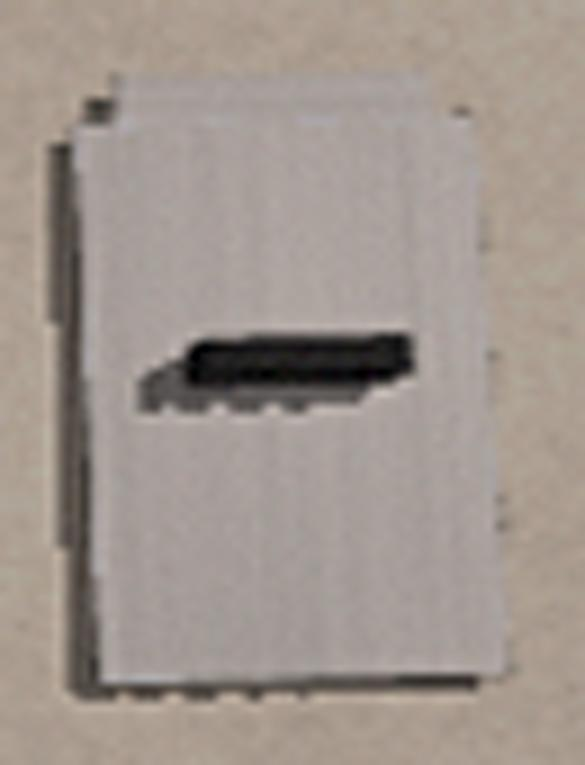

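View pics/b1.png

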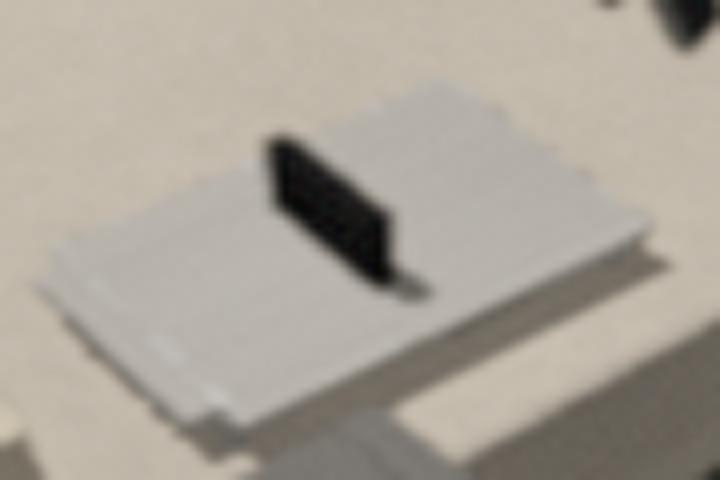

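```bash
cat >> h.py <<'E'
S5=lambda f,x0,y0:(lambda x,y:((np.array([x,y])+.5)/f-.5+[x0,y0]))
E
python3 -c "
from h import *
_,s=load('s8');_,t=load('t8');s=fix(s,'scene');t=fix(t,'top');T=S5(9,310,175);S=S5(8,180,130)
o=[(t,T(75,130),(96,76,20)),(t,T(475,118),(96,-76,20)),(t,T(103,685),(-116,76,20)),(t,T(508,675),(-116,-76,20)),(t,T(115,75),(113,60,20)),(t,T(428,72),(113,-60,20)),
(s,S(652,220),(-116,76,20)),(s,S(440,78),(-116,-76,20)),(s,S(240,425),(96,76,20)),(s,S(38,288),(113,-60,20)),(s,S(190,420),(113,60,20))]
print(fit(o,[.5,-.3,0]));print(fit(o[:6],[.5,-.3,0])[0],fit(o[6:],[.5,-.3,0])[0])
"
```

```text
(array([ 0.5144344 , -0.28471694,  0.01016815]), array([[ 0. , -0.6],
       [ 0.1, -0.4],
       [ 0.1,  0.2],
       [ 0.8,  0.2],
       [-0. ,  0.6],
       [ 0.3, -0. ],
       [ 0.1,  0.9],
       [ 0.5,  0. ],
       [ 0.8,  0.4],
       [-0.5, -0.3],
       [-0.2,  0.8]]))
[ 0.5144938  -0.28387013  0.00615527] [ 0.51366152 -0.28703753  0.01626373]
```

Emit:
drive_tool --motion '[[0.06, [0, 0.01, -0.01], [0, 0.07, 0]], [0.06, [0, 0.025, -0.01], [0, 0.1, 0]], [0.06, [0, 0.035, -0.01], [0, 0.1, 0]], [0.06, [0, 0.038, 0], [0, 0.1, 0]], [0.06, [0, 0.038, 0], [0, 0.05, 0]], [0.06, [0, 0.036, 0], [0, 0.01, 0]], [0.06, [0, 0.025, 0], [0, 0, -0.04]], [0.06, [0, 0.01, 0], [0, 0, -0.08]], [0.06, [0, 0, 0], [0, 0, -0.12]], [0.06, [0, 0, 0], [0, 0, -0.12]], [0.06, [0, 0, 0], [0, 0, -0.12]], [0.06, [0, 0, 0], [0, 0, -0.12]]]'

```text
time: 32.3
eef_pos: [0.5332, -0.2872, 0.2757]
tcp_rot: [[0.79, 0.613, -0.003], [0.613, -0.79, 0.014], [0.006, -0.013, -1.0]]
contact_force: [0.2, 0.4, -1.2]
grip_width: 0.0599
```

Emit:
drive_tool --motion '[[0.06, [0, 0, 0], [0, 0, -0.12]], [0.06, [0, 0, 0], [0, 0, -0.12]], [0.06, [0, 0, 0], [0, 0, -0.12]], [0.06, [0, 0, 0], [0, 0, -0.12]], [0.06, [0, 0, 0], [0, 0, -0.12]], [0.06, [0, 0, 0], [0, 0, -0.12]], [0.06, [0, 0, 0], [0, 0, -0.1]], [0.06, [0, 0, 0], [0, 0, -0.06]], [0.06, [0, 0, 0], [0, 0, 0]]]'

```text
time: 33.05
eef_pos: [0.526, -0.2831, 0.2606]
tcp_rot: [[-0.011, 0.999, -0.04], [0.999, 0.013, 0.036], [0.036, -0.039, -0.999]]
contact_force: [0.2, -0.5, -0.2]
grip_width: 0.0598
```

```bash
python3 -c "
from h import *
plan([.5144,-.2847,.15],.01)"
```

```text
t 33.05 pos [ 0.526  -0.2831  0.2606] F [ 0.2  -0.49 -0.16] w 0.0598 q [-0.61  0.18  1.63  0.01  1.39 -0.63]
shift(tool) [-0.0055 -0.0073  0.1108] turn [-0.0392 -0.0363  0.0021] rows>= 3.0
```

Emit:
drive_tool --motion '[[0.06, [-0.003, -0.004, 0.015], [-0.035, -0.03, 0]], [0.06, [-0.002, -0.003, 0.025], [-0.01, -0.008, 0]], [0.06, [0, -0.001, 0.03], [0, 0, 0]], [0.06, [0, 0, 0.025], [0, 0, 0]], [0.06, [0, 0, 0.012], [0, 0, 0]], [0.06, [0, 0, 0.004], [0, 0, 0]], [0.06, [0, 0, 0], [0, 0, 0]]]'

```text
time: 33.63
eef_pos: [0.5157, -0.2864, 0.1421]
tcp_rot: [[-0.003, 1.0, -0.003], [1.0, 0.003, 0.003], [0.003, -0.003, -1.0]]
contact_force: [-0.3, 0.3, -0.5]
grip_width: 0.0599
```

```bash
python3 -c "
from h import *
plan([.5144,-.2847,.042],.01)
snap('scene','s9');crop('s9',170,60,280,200,5,'b1')"
```

```text
t 33.63 pos [ 0.5157 -0.2864  0.1421] F [-0.29  0.26 -0.55] w 0.0599 q [-0.63  0.25  1.78  0.    1.12 -0.63]
shift(tool) [ 0.0014 -0.001   0.1001] turn [-0.0027 -0.0028 -0.0074] rows>= 3.0
```

View pics/b1.png

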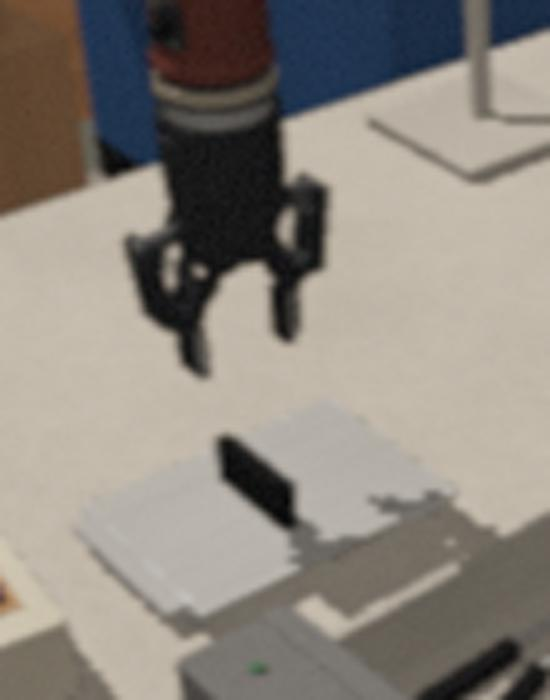

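Emit:
drive_tool --motion '[[0.06, [0, -0.001, 0.012], [0, 0, -0.006]], [0.06, [0, 0, 0.02], [0, 0, 0]], [0.06, [0, 0, 0.022], [0, 0, 0]], [0.06, [0, 0, 0.018], [0, 0, 0]], [0.06, [0, 0, 0.01], [0, 0, 0]], [0.06, [0, 0, 0.004], [0, 0, 0]], [0.06, [0, 0, 0], [0, 0, 0]]]'

```text
time: 34.27
eef_pos: [0.5231, -0.2923, 0.0624]
tcp_rot: [[-0.009, 1.0, 0.014], [1.0, 0.01, -0.01], [-0.01, 0.014, -1.0]]
contact_force: [-0.8, 0.0, 1.1]
grip_width: 0.0598
```

```bash
python3 -c "
from h import *
plan([.5144,-.2847,.042],.01)"
```

```text
t 34.27 pos [ 0.5231 -0.2923  0.0624] F [-0.78  0.03  1.12] w 0.0598 q [-0.63  0.37  1.8   0.    0.95 -0.64]
shift(tool) [ 0.0079 -0.009   0.0202] turn [ 0.0144  0.0101 -0.0005] rows>= 1.0
```

Emit:
drive_tool --motion '[[0.06, [0.005, -0.006, 0.004], [0.012, 0.008, 0]], [0.06, [0.003, -0.004, 0.007], [0.005, 0.003, 0]], [0.06, [0, 0, 0.006], [0, 0, 0]], [0.06, [0, 0, 0.002], [0, 0, 0]], [0.06, [0, 0, 0], [0, 0, 0]]]'

```text
time: 34.68
eef_pos: [0.5148, -0.2854, 0.0457]
tcp_rot: [[-0.01, 1.0, 0.001], [1.0, 0.01, -0.002], [-0.002, 0.001, -1.0]]
contact_force: [0.2, 0.4, -0.1]
grip_width: 0.0598
```

```bash
python3 -c "
from h import *
plan([.5144,-.2847,.042],.01)"
```

```text
t 34.68 pos [ 0.5148 -0.2854  0.0457] F [ 0.24  0.36 -0.07] w 0.0598 q [-0.62  0.38  1.82 -0.    0.94 -0.63]
shift(tool) [ 0.0007 -0.0004  0.0037] turn [ 0.0014  0.0023 -0.0003] rows>= 1.0
```

Emit:
drive_tool --motion '[[0.06, [0, 0, 0.004], [0, 0, 0]], [0.0, [0, 0, 0.001], [0, 0, 0]], [0.0, [0, 0, 0.001], [0, 0, 0]], [0.0, [0, 0, 0], [0, 0, 0]], [0.0, [0, 0, 0], [0, 0, 0]], [0.0, [0, 0, 0], [0, 0, 0]], [0.0, [0, 0, 0], [0, 0, 0]]]'

```text
time: 35.27
eef_pos: [0.5158, -0.2861, 0.0401]
tcp_rot: [[-0.009, 1.0, 0.003], [1.0, 0.009, -0.003], [-0.003, 0.003, -1.0]]
contact_force: [-0.1, 1.0, -1.2]
grip_width: 0.013
```

```bash
python3 -c "
from h import *
plan([.5144,-.2847,.25],.01)"
```

```text
t 35.27 pos [ 0.5158 -0.2861  0.0401] F [-0.08  1.02 -1.24] w 0.013 q [-0.62  0.39  1.82 -0.    0.92 -0.63]
shift(tool) [ 0.0007 -0.0007 -0.2099] turn [ 0.0033  0.0035 -0.0007] rows>= 6.0
```

Emit:
drive_tool --motion '[[0.0, [0, 0, -0.006], [0, 0, 0]], [0.0, [0, 0, -0.015], [0, 0, 0]], [0.0, [0, 0, -0.025], [0, 0, 0]], [0.0, [0, 0, -0.03], [0, 0, 0]], [0.0, [0, 0, -0.03], [0, 0, 0]], [0.0, [0, 0, -0.03], [0, 0, 0]], [0.0, [0, 0, -0.025], [0, 0, 0]], [0.0, [0, 0, -0.015], [0, 0, 0]], [0.0, [0, 0, -0.005], [0, 0, 0]], [0.0, [0, 0, 0], [0, 0, 0]]]'

```text
time: 36.1
eef_pos: [0.509, -0.2814, 0.2227]
tcp_rot: [[-0.01, 1.0, -0.013], [1.0, 0.01, 0.007], [0.007, -0.012, -1.0]]
contact_force: [-0.1, 0.3, -3.4]
grip_width: 0.0137
```

```bash
python3 -c "
from h import *
plan([.485,-.024,.22],.032)
snap('scene','s9');crop('s9',150,40,330,210,4,'b1')"
```

```text
t 36.1 pos [ 0.509  -0.2814  0.2227] F [-0.12  0.27 -3.45] w 0.0137 q [-0.62  0.15  1.73 -0.    1.27 -0.63]
shift(tool) [ 0.2576 -0.0214  0.0049] turn [-0.0124 -0.0076 -0.022 ] rows>= 7.0
```

View pics/b1.png

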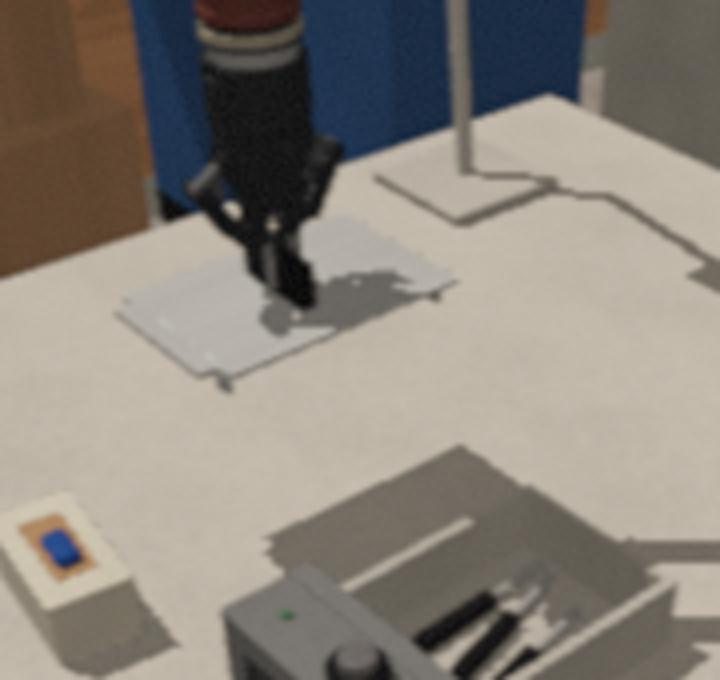

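Emit:
drive_tool --motion '[[0.0, [0.012, -0.002, -0.001], [-0.01, -0.007, -0.02]], [0.0, [0.025, -0.003, -0.001], [0, 0, 0]], [0.0, [0.033, -0.003, -0.001], [0, 0, 0]], [0.0, [0.036, -0.003, -0.001], [0, 0, 0]], [0.0, [0.036, -0.003, -0.001], [0, 0, 0]], [0.0, [0.036, -0.003, -0.001], [0, 0, 0]], [0.0, [0.033, -0.002, -0.001], [0, 0, 0]], [0.0, [0.025, -0.002, -0.001], [0, 0, 0]], [0.0, [0.014, 0, 0], [0, 0, 0]], [0.0, [0.005, 0, 0], [0, 0, 0]], [0.0, [0, 0, 0], [0, 0, 0]]]'

```text
time: 37.07
eef_pos: [0.4647, -0.0138, 0.2072]
tcp_rot: [[-0.026, 0.999, -0.04], [1.0, 0.026, 0.013], [0.014, -0.04, -0.999]]
contact_force: [0.2, 0.8, -3.0]
grip_width: 0.0126
```

```bash
python3 -c "
from h import *
plan(sw(-.035,0,.22),.032)"
```

```text
t 37.07 pos [ 0.4647 -0.0138  0.2072] F [ 0.23  0.77 -2.96] w 0.0126 q [-0.18 -0.07  1.99  0.01  1.26 -0.21]
shift(tool) [-0.0115  0.0071 -0.0132] turn [-0.0398 -0.0145 -0.0059] rows>= 1.0
```

```bash
cat >> h.py <<'E'
def lidR(deg,yaw=SP[2]):
    ex=np.array([np.cos(yaw),np.sin(yaw),0]);ey=np.array([-np.sin(yaw),np.cos(yaw),0]);ez=np.array([0,0,1.])
    R0=np.c_[ey,ex,-ez]; return Rot.from_rotvec(ey*np.radians(deg)).as_matrix()@R0
OFF=np.array([-.113,0,.0225])
def lidplan(lx,lz,deg,dy=0.):
    a=np.radians(deg); x=OFF[0]*np.cos(a)+OFF[2]*np.sin(a); z=-OFF[0]*np.sin(a)+OFF[2]*np.cos(a)
    plan(sw(lx+x,dy,lz+z),R=lidR(deg))
E
python3 -c "
from h import *
lidplan(.08,.17,9)"
```

```text
t 37.07 pos [ 0.4647 -0.0138  0.2072] F [ 0.23  0.77 -2.96] w 0.0126 q [-0.18 -0.07  1.99  0.01  1.26 -0.21]
shift(tool) [-0.0116  0.0144 -0.0034] turn [ 0.1173 -0.0149 -0.0049] rows>= 1.0
```

Emit:
drive_tool --motion '[[0.0, [-0.003, 0.004, -0.002], [0.03, -0.005, 0]], [0.0, [-0.004, 0.004, -0.002], [0.04, -0.005, 0]], [0.0, [-0.003, 0.004, 0], [0.03, -0.004, 0]], [0.0, [-0.001, 0.002, 0], [0.015, 0, 0]], [0.0, [0, 0, 0], [0, 0, 0]], [0.0, [0, 0, 0], [0, 0, 0]]]'

```text
time: 37.57
eef_pos: [0.4763, -0.029, 0.2033]
tcp_rot: [[-0.024, 0.985, -0.17], [1.0, 0.024, -0.005], [-0.001, -0.17, -0.985]]
contact_force: [-0.4, -0.1, -2.7]
grip_width: 0.0135
```

```bash
python3 -c "
from h import *
snap('scene','s10');snap('top','t10')
lidplan(.08,.17,9)
crop('s10',170,70,340,240,4,'b1');crop('t10',210,140,320,280,5,'b2')"
```

```text
t 37.67 pos [ 0.476  -0.0287  0.2035] F [ 0.72  1.43 -3.72] w 0.0131 q [-0.19  0.05  1.89 -0.04  1.37 -0.2 ]
shift(tool) [ 0.0035  0.0025 -0.0069] turn [-0.0132 -0.0003 -0.0075] rows>= 1.0
```

View pics/b1.png

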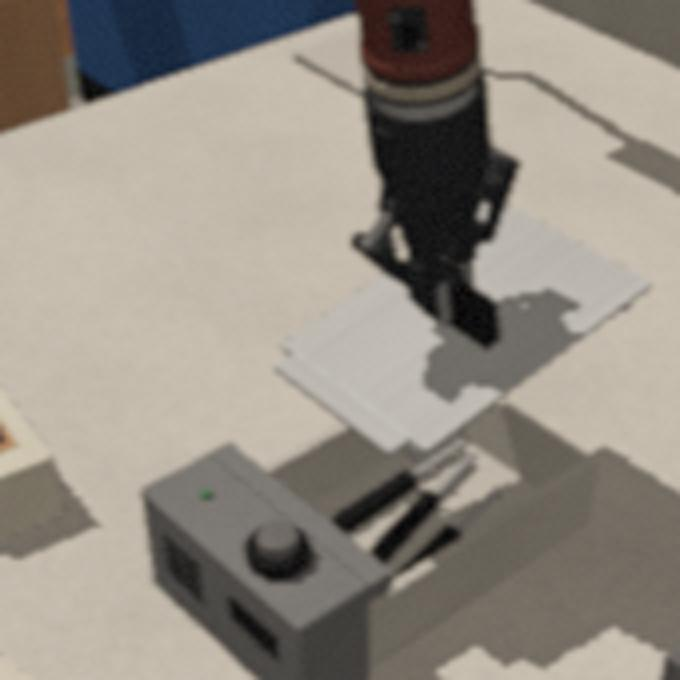

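View pics/b2.png

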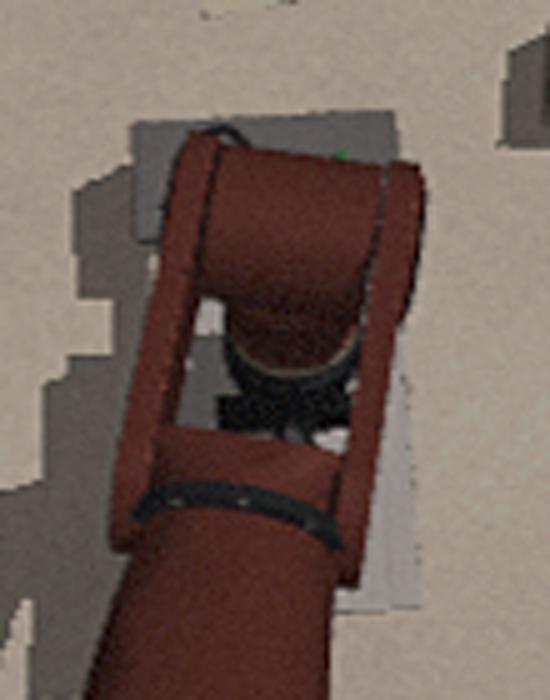

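```bash
python3 -c "
from h import *
crop('s10',230,115,340,190,7,'b1')"
```

```text
(no output)
```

View pics/b1.png

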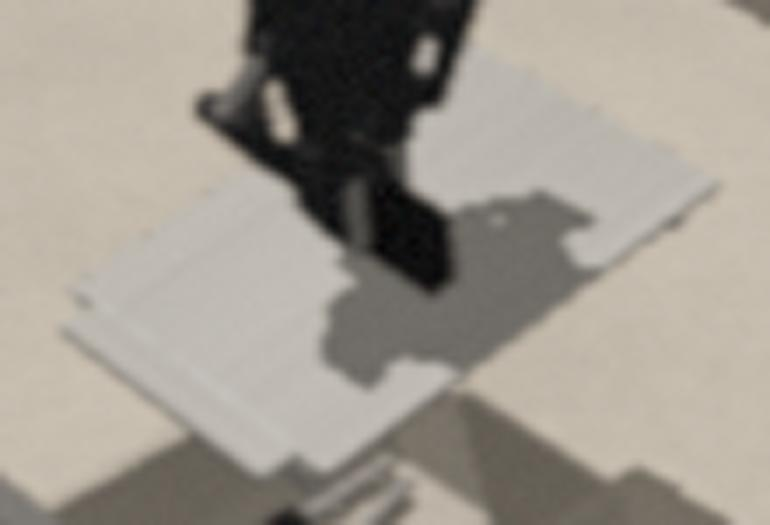

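```bash
cat >> h.py <<'E'
def lidintool(tag,obs,tcp,Rt):
    _,c=load(tag); c=fix(c,'scene'); M=np.array([[0,1,0],[1,0,0],[0,0,-1.]])
    def r(p,full=0):
        o=[]
        for uv,l in obs:
            l=np.array(l)/1000-[0,0,.040]
            w=tcp+Rt@(Rot.from_rotvec(p[3:]).as_matrix()@(M@l)+p[:3]); o.append(proj(c,w)[0]-uv)
        o=np.ravel(o); return o if full else np.r_[o,p[:3]/[.005,.001,.003],p[3:]/[.02,.02,.02]]
    s=least_squares(r,np.zeros(6)); return s.x.round(4), r(s.x,1).reshape(-1,2).round(1)
E
python3 -c "
from h import *
s=robot.state();S=S5(7,230,115)
o=[(S(70,292),(96,-76,20)),(S(62,328),(113,-60,20)),(S(262,474),(113,60,20)),(S(320,473),(96,76,20)),(S(718,184),(-116,76,20))]
print(lidintool('s10',o,s['eef_pos'],s['tcp_rot']))
_,c=load('s10');c=fix(c,'scene')
"
```

```text
(array([ 0.0025, -0.0005, -0.0013, -0.0033,  0.0103,  0.0009]), array([[-0.6, -0.3],
       [-0.7,  0.3],
       [-0.4,  0.7],
       [ 0.4,  0.3],
       [-0. , -0. ]]))
```

```bash
python3 -c "
from h import *
lidplan(.082,.110,9,-.002)"
```

```text
t 37.67 pos [ 0.476  -0.0287  0.2035] F [ 0.72  1.43 -3.72] w 0.0131 q [-0.19  0.05  1.89 -0.04  1.37 -0.2 ]
shift(tool) [0.0016 0.0147 0.0519] turn [-0.0132 -0.0003 -0.0075] rows>= 2.0
```

Emit:
drive_tool --motion '[[0.0, [0.001, 0.003, 0.006], [-0.008, 0, -0.005]], [0.0, [0.001, 0.004, 0.012], [-0.005, 0, -0.003]], [0.0, [0, 0.004, 0.014], [0, 0, 0]], [0.0, [0, 0.003, 0.011], [0, 0, 0]], [0.0, [0, 0.001, 0.006], [0, 0, 0]], [0.0, [0, 0, 0.002], [0, 0, 0]], [0.0, [0, 0, 0], [0, 0, 0]]]'

```text
time: 38.25
eef_pos: [0.482, -0.0263, 0.148]
tcp_rot: [[-0.033, 0.988, -0.151], [0.999, 0.033, -0.004], [0.001, -0.151, -0.988]]
contact_force: [-0.4, -0.6, -2.5]
grip_width: 0.0131
```

```bash
python3 -c "
from h import *
lidplan(.082,.0705,9,-.002)"
```

```text
t 38.25 pos [ 0.482  -0.0263  0.148 ] F [-0.41 -0.56 -2.48] w 0.0131 q [-0.18  0.12  1.93 -0.03  1.24 -0.2 ]
shift(tool) [-0.0008  0.0053  0.0373] turn [ 0.0053 -0.0004  0.0012] rows>= 1.0
```

```bash
python3 -c "
from h import *
snap('scene','s11');crop('s11',195,130,345,250,5,'b1')
lidplan(.082,.0705,9,-.002)"
```

```text
t 38.3 pos [ 0.4821 -0.0263  0.1483] F [-0.17  0.29 -2.94] w 0.013 q [-0.18  0.12  1.93 -0.03  1.24 -0.2 ]
shift(tool) [-0.0007  0.0052  0.0375] turn [ 0.0055 -0.0003  0.0011] rows>= 1.0
```

View pics/b1.png

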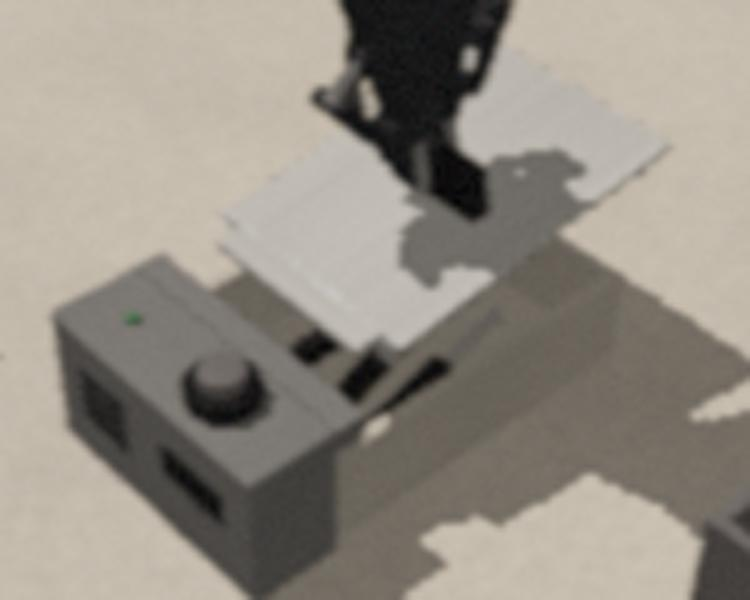

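```bash
python3 -c "
from h import *
s=robot.state();S=S5(5,195,130)
o=[(S(222,215),(96,-76,20)),(S(219,245),(113,-60,20)),(S(362,349),(113,60,20)),(S(397,347),(96,76,20)),(S(668,148),(-116,76,20))]
print(lidintool('s11',o,s['eef_pos'],s['tcp_rot']))
_,c=load('s11');c=fix(c,'scene')
for P in((97,-88,96),(97,88,96),(176,88,96),(176,-88,96)): print((proj(c,sw(*(np.array(P)/1000)))-[195,130])*5)
"
```

```text
(array([ 0.0035, -0.0007, -0.0012, -0.0089,  0.0076, -0.0052]), array([[-0.5,  0.2],
       [-1. , -0.1],
       [-1.2,  0.7],
       [ 0.7,  0.6],
       [ 0.4, -0.4]]))
[[161.41294846 249.60278019]]
[[365.02403525 412.91528717]]
[[247.47478776 486.50392886]]
[[ 47.85930781 309.2648624 ]]
```

Emit:
drive_tool --motion '[[0.0, [-0.001, 0.002, 0.006], [0.004, 0, 0]], [0.0, [-0.001, 0.002, 0.009], [0, 0, 0]], [0.0, [0, 0.001, 0.01], [0, 0, 0]], [0.0, [0, 0.001, 0.007], [0, 0, 0]], [0.0, [0, 0, 0.004], [0, 0, 0]], [0.0, [0, 0, 0.001], [0, 0, 0]], [0.0, [0, 0, 0], [0, 0, 0]]]'

```text
time: 38.88
eef_pos: [0.484, -0.0288, 0.1084]
tcp_rot: [[-0.033, 0.988, -0.152], [0.999, 0.033, -0.005], [-0.0, -0.152, -0.988]]
contact_force: [1.1, -0.3, -3.6]
grip_width: 0.013
```

```bash
python3 -c "
from h import *
lidplan(.085,.0705,9,-.003)"
```

```text
t 38.88 pos [ 0.484  -0.0288  0.1084] F [ 1.06 -0.26 -3.59] w 0.013 q [-0.18  0.18  1.94 -0.04  1.17 -0.2 ]
shift(tool) [ 0.0008  0.0004 -0.002 ] turn [0.0046 0.0004 0.0011] rows>= 1.0
```

```bash
python3 -c "
from h import *
snap('scene','s12');crop('s12',195,130,345,250,5,'b1')
lidplan(.085,.0705,9,-.003)"
```

```text
t 38.93 pos [ 0.4839 -0.0288  0.1085] F [ 0.29 -0.06 -2.84] w 0.0133 q [-0.18  0.18  1.94 -0.04  1.17 -0.2 ]
shift(tool) [ 0.0008  0.0005 -0.002 ] turn [0.0044 0.0004 0.0011] rows>= 1.0
```

View pics/b1.png

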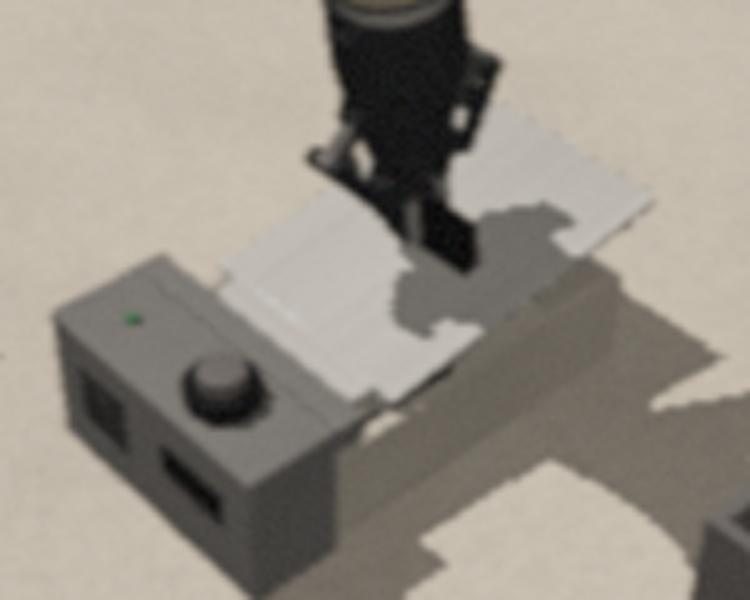

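Emit:
drive_tool --motion '[[0.0, [0.0005, 0.003, -0.001], [0, 0, 0]], [0.0, [0, 0.004, -0.001], [0, 0, 0]], [0.0, [0, 0.004, -0.0005], [0, 0, 0]], [0.0, [0, 0.002, 0], [0, 0, 0]], [0.0, [0, 0, 0], [0, 0, 0]]]'

```text
time: 39.35
eef_pos: [0.5, -0.0279, 0.1106]
tcp_rot: [[-0.033, 0.988, -0.148], [0.999, 0.033, -0.006], [-0.001, -0.148, -0.989]]
contact_force: [-0.2, 0.3, -2.3]
grip_width: 0.013
```

```bash
python3 -c "
from h import *
lidplan(.114,.0700,9,-.003)"
```

```text
t 39.35 pos [ 0.5    -0.0279  0.1106] F [-0.24  0.27 -2.29] w 0.013 q [-0.18  0.21  1.91 -0.03  1.17 -0.19]
shift(tool) [ 0.0005  0.0135 -0.0013] turn [0.0081 0.0011 0.0011] rows>= 1.0
```

Emit:
drive_tool --motion '[[0.0, [0, 0.003, -0.0005], [0.004, 0, 0]], [0.0, [0, 0.003, -0.0005], [0.003, 0, 0]], [0.0, [0, 0.003, -0.0005], [0, 0, 0]], [0.0, [0, 0.001, 0], [0, 0, 0]], [0.0, [0, 0, 0], [0, 0, 0]]]'

```text
time: 39.77
eef_pos: [0.5122, -0.0276, 0.1111]
tcp_rot: [[-0.033, 0.987, -0.154], [0.999, 0.033, -0.006], [-0.001, -0.155, -0.988]]
contact_force: [0.3, -0.1, -2.4]
grip_width: 0.0131
```

```bash
python3 -c "
from h import *
lidplan(.114,.0700,9,-.003)
snap('scene','s13');crop('s13',195,130,345,250,5,'b1')"
```

```text
t 39.77 pos [ 0.5122 -0.0276  0.1111] F [ 0.3  -0.15 -2.4 ] w 0.0131 q [-0.17  0.23  1.87 -0.04  1.19 -0.19]
shift(tool) [0.0006 0.0016 0.001 ] turn [0.0019 0.0014 0.0012] rows>= 1.0
```

View pics/b1.png

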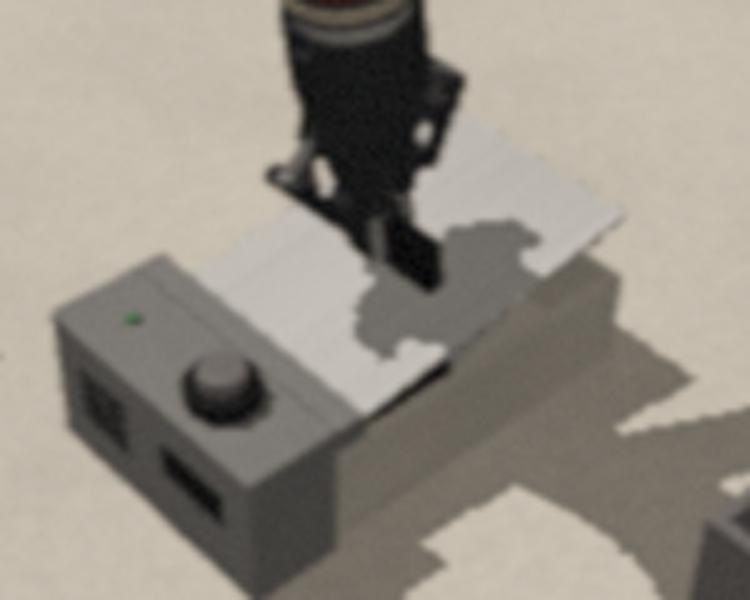

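Emit:
drive_tool --motion '[[0.0, [0, 0.002, 0], [0, 0, 0]], [0.0, [0, 0.002, 0], [0, 0, 0]], [0.0, [0, 0.001, 0], [0, 0, 0]]]'

```text
time: 40.07
eef_pos: [0.5168, -0.0274, 0.11]
tcp_rot: [[-0.033, 0.987, -0.155], [0.999, 0.033, -0.006], [-0.001, -0.156, -0.988]]
contact_force: [0.2, -0.4, -3.0]
grip_width: 0.0131
```

```bash
python3 -c "
from h import *
lidplan(.114,.0700,9,-.003)"
```

```text
t 40.07 pos [ 0.5168 -0.0274  0.11  ] F [ 0.19 -0.43 -3.05] w 0.0131 q [-0.17  0.25  1.86 -0.04  1.19 -0.19]
shift(tool) [ 0.0005 -0.0031  0.0006] turn [0.0009 0.0013 0.0011] rows>= 1.0
```

Emit:
drive_tool --motion '[[0.0, [0, 0.001, 0], [0, 0, 0]], [0.0, [0, 0.001, 0], [0, 0, 0]], [0.0, [0, 0, 0], [0, 0, 0]]]'

```text
time: 40.32
eef_pos: [0.5179, -0.0274, 0.1094]
tcp_rot: [[-0.034, 0.987, -0.158], [0.999, 0.033, -0.006], [-0.001, -0.159, -0.987]]
contact_force: [-0.1, 0.0, -2.8]
grip_width: 0.0132
```

```bash
python3 -c "
from h import *
lidplan(.114,.0700,9,-.003)"
```

```text
t 40.32 pos [ 0.5179 -0.0274  0.1094] F [-0.09  0.02 -2.81] w 0.0132 q [-0.17  0.25  1.86 -0.04  1.19 -0.19]
shift(tool) [ 0.0005 -0.0043  0.0002] turn [-0.0022  0.0013  0.0016] rows>= 1.0
```

Emit:
drive_tool --motion '[[0.0, [0, 0.002, -0.0005], [0, 0, 0]], [0.0, [0, 0.001, 0], [0, 0, 0]], [0.0, [0, 0.001, 0], [0, 0, 0]]]'

```text
time: 40.57
eef_pos: [0.5186, -0.0274, 0.1087]
tcp_rot: [[-0.035, 0.985, -0.168], [0.999, 0.034, -0.007], [-0.001, -0.168, -0.986]]
contact_force: [-4.4, -0.8, -1.0]
grip_width: 0.0129
```

```bash
python3 -c "
from h import *
lidplan(.114,.0700,9,-.003)"
```

```text
t 40.57 pos [ 0.5186 -0.0274  0.1087] F [-4.42 -0.84 -1.03] w 0.0129 q [-0.17  0.26  1.85 -0.04  1.2  -0.19]
shift(tool) [ 0.0005 -0.0051 -0.0003] turn [-0.0116  0.0014  0.0027] rows>= 1.0
```

```bash
python3 -c "
from h import *
lidplan(.117,.0695,6,-.003);lidplan(.117,.068,3,-.003)"
```

```text
t 40.57 pos [ 0.5186 -0.0274  0.1087] F [-4.42 -0.84 -1.03] w 0.0129 q [-0.17  0.26  1.85 -0.04  1.2  -0.19]
shift(tool) [ 0.0005 -0.003   0.0056] turn [-0.0639  0.0014  0.0028] rows>= 1.0
t 40.57 pos [ 0.5186 -0.0274  0.1087] F [-4.42 -0.84 -1.03] w 0.0129 q [-0.17  0.26  1.85 -0.04  1.2  -0.19]
shift(tool) [ 0.0006 -0.0034  0.0131] turn [-0.1163  0.0013  0.0028] rows>= 1.0
```

Emit:
drive_tool --motion '[[0.0, [0, -0.002, 0.001], [-0.01, 0, 0]], [0.0, [0, -0.001, 0.002], [-0.02, 0, 0]], [0.0, [0, 0, 0.002], [-0.02, 0, 0]], [0.0, [0, 0, 0.001], [-0.012, 0, 0]], [0.0, [0, 0, 0], [0, 0, 0]]]'

```text
time: 40.98
eef_pos: [0.5159, -0.0274, 0.1023]
tcp_rot: [[-0.034, 0.995, -0.098], [0.999, 0.034, -0.004], [-0.001, -0.098, -0.995]]
contact_force: [-0.3, 0.2, -2.7]
grip_width: 0.0129
```

```bash
python3 -c "
from h import *
lidplan(.117,.0695,6,-.003);lidplan(.117,.068,3,-.003)"
```

```text
t 40.98 pos [ 0.5159 -0.0274  0.1023] F [-0.25  0.18 -2.68] w 0.0129 q [-0.18  0.22  1.91 -0.02  1.11 -0.2 ]
shift(tool) [ 0.0004 -0.0014 -0.0013] turn [0.0066 0.0013 0.002 ] rows>= 1.0
t 40.98 pos [ 0.5159 -0.0274  0.1023] F [-0.25  0.18 -2.68] w 0.0129 q [-0.18  0.22  1.91 -0.02  1.11 -0.2 ]
shift(tool) [ 0.0005 -0.0023  0.0061] turn [-0.0458  0.0012  0.0021] rows>= 1.0
```

Emit:
drive_tool --motion '[[0.0, [0, -0.001, 0.002], [-0.015, 0, 0.001]], [0.0, [0, -0.001, 0.002], [-0.018, 0, 0.001]], [0.0, [0, 0, 0.002], [-0.012, 0, 0]], [0.0, [0, 0, 0], [0, 0, 0]]]'

```text
time: 41.32
eef_pos: [0.514, -0.0273, 0.0962]
tcp_rot: [[-0.032, 0.998, -0.046], [0.999, 0.032, -0.003], [-0.001, -0.047, -0.999]]
contact_force: [-0.5, -0.6, -3.5]
grip_width: 0.0133
```

```bash
python3 -c "
from h import *
lidplan(.117,.068,3,-.003);lidplan(.117,.0665,0,-.003)"
```

```text
t 41.32 pos [ 0.514  -0.0273  0.0962] F [-0.46 -0.57 -3.55] w 0.0133 q [-0.18  0.2   1.95 -0.01  1.04 -0.21]
shift(tool) [ 0.0003 -0.001  -0.0001] turn [ 0.0058  0.001  -0.0004] rows>= 1.0
t 41.32 pos [ 0.514  -0.0273  0.0962] F [-0.46 -0.57 -3.55] w 0.0133 q [-0.18  0.2   1.95 -0.01  1.04 -0.21]
shift(tool) [ 0.0003 -0.002   0.0073] turn [-0.0466  0.001  -0.0004] rows>= 1.0
```

Emit:
drive_tool --motion '[[0.0, [0, -0.001, 0.001], [-0.01, 0, 0]], [0.0, [0, -0.001, 0.002], [-0.015, 0, 0]], [0.0, [0, 0, 0.001], [-0.008, 0, 0]], [0.0, [0, 0, 0], [0, 0, 0]]]'

```text
time: 41.65
eef_pos: [0.5131, -0.0275, 0.0926]
tcp_rot: [[-0.031, 0.999, -0.007], [1.0, 0.031, -0.001], [-0.001, -0.007, -1.0]]
contact_force: [-0.4, 0.2, -3.8]
grip_width: 0.0132
```

```bash
python3 -c "
from h import *
snap('scene','s14');crop('s14',195,130,345,250,5,'b1')
lidplan(.117,.0665,0,-.003)"
```

```text
t 41.7 pos [ 0.5133 -0.0275  0.0927] F [-0.13 -0.61 -2.53] w 0.0129 q [-0.19  0.18  1.98 -0.    0.99 -0.22]
shift(tool) [ 0.0005 -0.0016  0.0037] turn [-0.0065  0.0013 -0.0009] rows>= 1.0
```

View pics/b1.png

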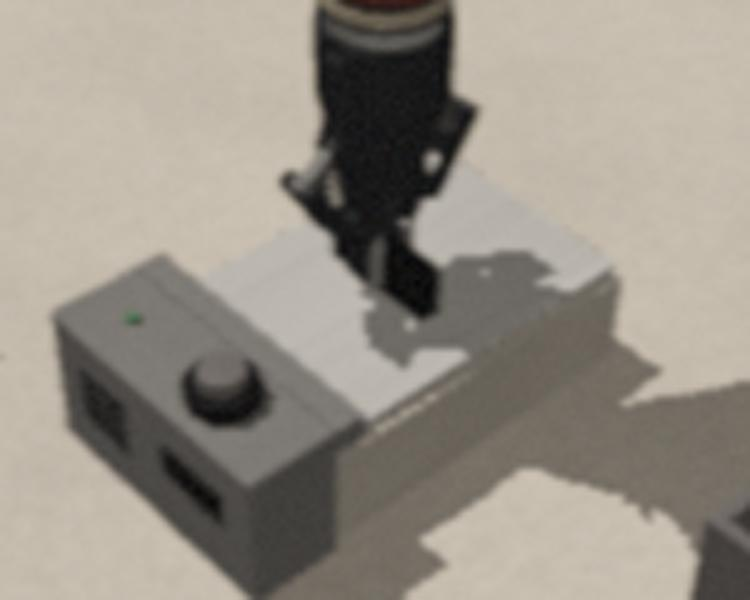

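Emit:
drive_tool --motion '[[0.0, [0, -0.001, 0.002], [-0.005, 0, 0]], [0.0, [0, 0, 0.002], [-0.002, 0, 0]], [0.0, [0, 0, 0.001], [0, 0, 0]], [0.0, [0, 0, 0], [0, 0, 0]]]'

```text
time: 42.03
eef_pos: [0.5132, -0.0277, 0.0893]
tcp_rot: [[-0.031, 1.0, 0.002], [1.0, 0.031, -0.002], [-0.002, 0.002, -1.0]]
contact_force: [-0.1, 0.7, -3.8]
grip_width: 0.0133
```

```bash
python3 -c "
from h import *
lidplan(.117,.0665,0,-.003)"
```

```text
t 42.03 pos [ 0.5132 -0.0277  0.0893] F [-0.15  0.73 -3.78] w 0.0133 q [-0.19  0.18  1.99 -0.    0.98 -0.22]
shift(tool) [ 0.0007 -0.0014  0.0003] turn [ 0.0019  0.0017 -0.0008] rows>= 1.0
```

Emit:
drive_tool --motion '[[0.0, [0, -0.001, 0.001], [0, 0, 0]], [0.0, [0, 0, 0.001], [0, 0, 0]], [0.0, [0, 0, 0.001], [0, 0, 0]], [0.0, [0, 0, 0], [0, 0, 0]]]'

```text
time: 42.37
eef_pos: [0.5132, -0.0278, 0.0892]
tcp_rot: [[-0.032, 0.999, 0.002], [0.999, 0.032, -0.002], [-0.002, 0.002, -1.0]]
contact_force: [-0.6, -0.3, -3.1]
grip_width: 0.0132
```

Emit:
drive_tool --motion '[[0.0, [0, -0.001, 0.003], [0, 0, 0]], [0.0, [0, 0, 0.003], [0, 0, 0]], [0.0, [0, 0, 0], [0, 0, 0]]]'

```text
time: 42.62
eef_pos: [0.5133, -0.0279, 0.0899]
tcp_rot: [[-0.033, 0.999, 0.0], [0.999, 0.033, -0.002], [-0.002, 0.0, -1.0]]
contact_force: [-0.2, -0.8, -3.0]
grip_width: 0.0131
```

Emit:
drive_tool --motion '[[0.0, [0, 0, 0.003], [0, 0, 0]], [0.0, [0, 0, 0.004], [0, 0, 0]]]'

```text
time: 42.78
eef_pos: [0.5136, -0.0281, 0.089]
tcp_rot: [[-0.034, 0.999, -0.004], [0.999, 0.034, -0.002], [-0.002, -0.004, -1.0]]
contact_force: [-20.1, 3.0, 40.9]
grip_width: 0.013
```

```bash
python3 -c "
from h import *
lidplan(.117,.0665,0,-.003)
snap('scene','s15');crop('s15',195,130,345,250,5,'b1')
lidplan(.117,.0665,0,-.003)"
```

```text
t 42.78 pos [ 0.5136 -0.0281  0.089 ] F [-20.09   3.    40.94] w 0.013 q [-0.19  0.18  1.98 -0.    0.98 -0.22]
shift(tool) [ 0.0011 -0.0018  0.    ] turn [-0.0041  0.002   0.0024] rows>= 1.0
t 42.83 pos [ 0.5135 -0.0281  0.089 ] F [-16.97   1.94  29.42] w 0.0129 q [-0.19  0.18  1.98 -0.    0.98 -0.22]
shift(tool) [ 0.0011 -0.0018  0.    ] turn [-0.0041  0.002   0.0024] rows>= 1.0
```

View pics/b1.png

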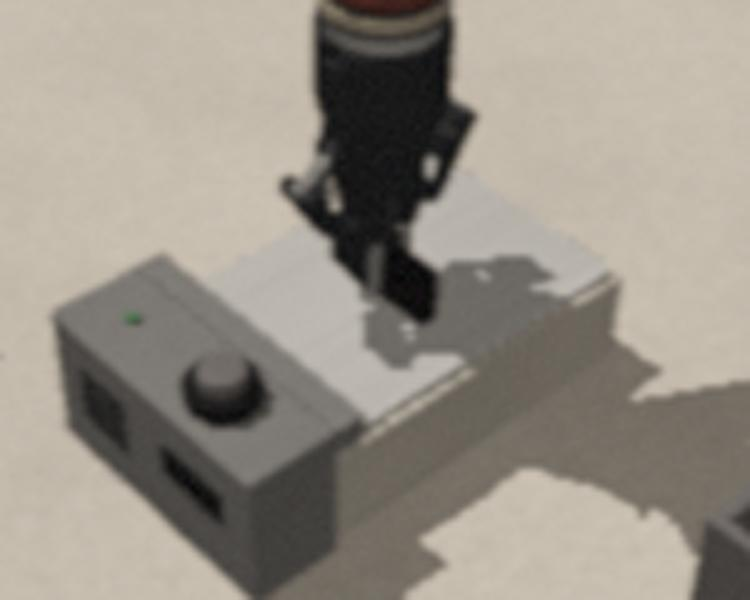

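Emit:
drive_tool --motion '[[0.0, [0, 0, 0], [0, 0, 0]], [0.0, [0, 0, 0], [0, 0, 0]]]'

```text
time: 43.0
eef_pos: [0.5136, -0.0282, 0.0902]
tcp_rot: [[-0.035, 0.999, -0.004], [0.999, 0.035, -0.003], [-0.003, -0.004, -1.0]]
contact_force: [0.2, 0.6, -2.4]
grip_width: 0.0133
```

Emit:
drive_tool --motion '[[0.05, [0, 0, 0], [0, 0, 0]], [0.05, [0, 0, 0], [0, 0, 0]], [0.05, [0, 0, 0], [0, 0, 0]], [0.05, [0, 0, 0], [0, 0, 0]], [0.05, [0, 0, 0], [0, 0, 0]], [0.05, [0, 0, 0], [0, 0, 0]], [0.05, [0, 0, -0.005], [0, 0, 0]], [0.05, [0, 0, -0.012], [0, 0, 0]], [0.05, [0, 0, -0.02], [0, 0, 0]], [0.05, [0, 0, -0.025], [0, 0, 0]], [0.05, [0, 0, -0.02], [0, 0, 0]], [0.05, [0, 0, -0.01], [0, 0, 0]]]'

```text
time: 44.0
eef_pos: [0.5132, -0.0277, 0.1839]
tcp_rot: [[-0.033, 0.999, -0.005], [0.999, 0.033, -0.001], [-0.001, -0.005, -1.0]]
contact_force: [0.1, -0.3, -0.1]
grip_width: 0.0499
```

```bash
python3 -c "
from h import *
snap('scene','s16');crop('s16',195,130,345,250,5,'b1')
plan([.6,0,.2],.03)"
```

```text
t 44.05 pos [ 0.5147 -0.028   0.1859] F [1.06 0.48 2.13] w 0.0497 q [-0.19  0.04  1.92 -0.    1.17 -0.22]
shift(tool) [ 0.0251  0.0861 -0.0142] turn [-0.0011  0.0016  0.0034] rows>= 3.0
```

View pics/b1.png

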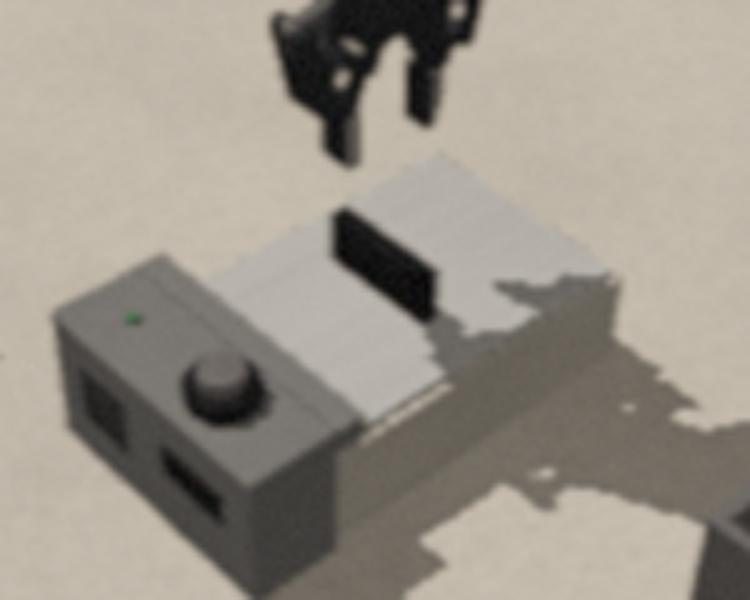

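```bash
python3 -c "
from h import *
crop('s16',270,150,330,200,12,'b1')
_,c=load('s16');c=fix(c,'scene')
f=lambda P:((proj(c,sw(*(np.array(P)/1000)))-[270,150]+.5)*12-.5).round()[0]
for P in((-116,-80,64),(-116,80,64),(-116,80,0)): print('tray',P,f(P))
for dx in(0,3):
  for z in(69,73):
    print('lid',dx,z,f((-116+dx,-76,z)),f((-116+dx,76,z)), f((dx,40,z+36)))
"
```

```text
tray (-116, -80, 64) [150. 138.]
tray (-116, 80, 64) [596. 431.]
tray (-116, 80, 0) [568. 618.]
lid 0 69 [161. 130.] [586. 407.] [154. 426.]
lid 0 73 [162. 118.] [588. 395.] [154. 413.]
lid 3 69 [153. 134.] [578. 413.] [144. 431.]
lid 3 73 [154. 122.] [580. 400.] [145. 418.]
```

View pics/b1.png

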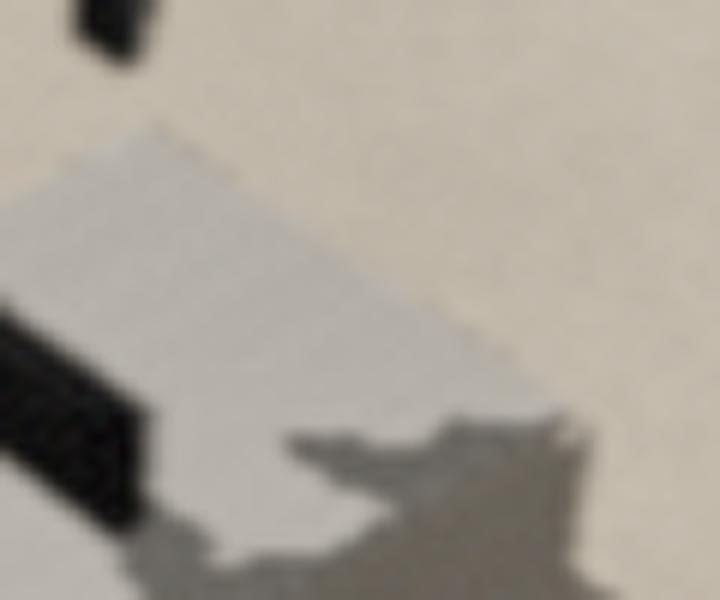

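```bash
python3 -c "
from h import *
crop('top0',238,158,272,192,16,'b1');crop('s16',220,190,260,220,16,'b2')"
```

```text
(no output)
```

View pics/b1.png

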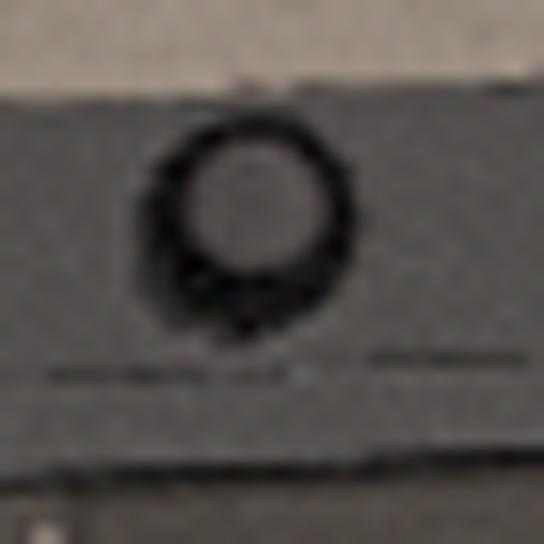

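View pics/b2.png

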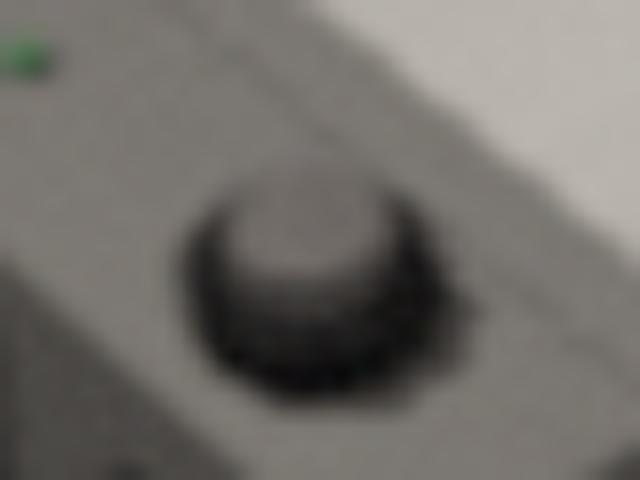

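```bash
python3 -c "
from h import *
_,t=load('top0');t=fix(t,'top');_,c=load('s16');c=fix(c,'scene')
T=S5(16,238,158)(258,205);S=S5(16,220,190)(310,215)
for z in(.1,.105,.11,.115,.12): print(z,back(t,T,z)[0],back(c,S,z)[0])
B=back(t,T,.11)[0]; a=SP[2]; d=B[:2]-SP[:2]; print('local',np.cos(a)*d[0]+np.sin(a)*d[1],-np.sin(a)*d[0]+np.cos(a)*d[1])
"
```

```text
0.1 [0.65751657 0.01003526 0.1       ] [ 0.6413191 -0.0067355  0.1      ]
0.105 [0.65630834 0.00996773 0.105     ] [ 0.64429679 -0.00239246  0.105     ]
0.11 [0.65510012 0.0099002  0.11      ] [0.64727449 0.00195058 0.11      ]
0.115 [0.6538919  0.00983268 0.115     ] [0.65025219 0.00629362 0.115     ]
0.12 [0.65268368 0.00976515 0.12      ] [0.65322988 0.01063666 0.12      ]
local 0.14851856277170725 0.029348695219177257
```

```bash
python3 -c "
from h import *
plan([.653,.0095,.19],.032)"
```

```text
t 44.05 pos [ 0.5147 -0.028   0.1859] F [1.06 0.48 2.13] w 0.0497 q [-0.19  0.04  1.92 -0.    1.17 -0.22]
shift(tool) [ 0.0328  0.1394 -0.0043] turn [-0.0011  0.0016  0.0014] rows>= 4.0
```

Emit:
drive_tool --motion '[[0.0, [0.003, 0.013, -0.002], [0, 0, 0]], [0.0, [0.006, 0.025, -0.002], [0, 0, 0]], [0.0, [0.007, 0.03, -0.002], [0, 0, 0]], [0.0, [0.007, 0.03, -0.002], [0, 0, 0]], [0.0, [0.005, 0.022, 0], [0, 0, 0]], [0.0, [0.003, 0.012, 0], [0, 0, 0]], [0.0, [0.001, 0.004, 0], [0, 0, 0]], [0.0, [0, 0, 0], [0, 0, 0]]]'

```text
time: 44.72
eef_pos: [0.6539, 0.0101, 0.1938]
tcp_rot: [[-0.032, 0.999, 0.0], [0.999, 0.032, -0.002], [-0.002, 0.0, -1.0]]
contact_force: [-0.2, 1.1, -0.8]
grip_width: 0.0
```

```bash
python3 -c "
from h import *
plan([.653,.0095,.15],.032)"
```

```text
t 44.72 pos [0.6539 0.0101 0.1938] F [-0.23  1.08 -0.76] w 0.0 q [-0.09  0.32  1.58 -0.    1.24 -0.12]
shift(tool) [-0.0005 -0.0009  0.0438] turn [0.0002 0.0023 0.0002] rows>= 2.0
```

Emit:
drive_tool --motion '[[0.0, [0, -0.001, 0.008], [0, 0, 0]], [0.0, [0, 0, 0.012], [0, 0, 0]], [0.0, [0, 0, 0.012], [0, 0, 0]], [0.0, [0, 0, 0.008], [0, 0, 0]], [0.0, [0, 0, 0.003], [0, 0, 0]], [0.0, [0, 0, 0], [0, 0, 0]]]'

```text
time: 45.22
eef_pos: [0.6465, 0.009, 0.143]
tcp_rot: [[-0.031, 0.999, -0.008], [1.0, 0.031, -0.002], [-0.002, -0.009, -1.0]]
contact_force: [-0.7, 0.8, -0.6]
grip_width: -0.0001
```

```bash
python3 -c "
from h import *
plan([.653,.0095,.133],.032)
snap('scene','s17');crop('s17',195,110,345,250,5,'b1')"
```

```text
t 45.22 pos [0.6465 0.009  0.143 ] F [-0.67  0.82 -0.55] w -0.0001 q [-0.09  0.36  1.63 -0.    1.15 -0.12]
shift(tool) [0.0003 0.0066 0.0099] turn [-0.0085  0.0018 -0.001 ] rows>= 1.0
```

View pics/b1.png

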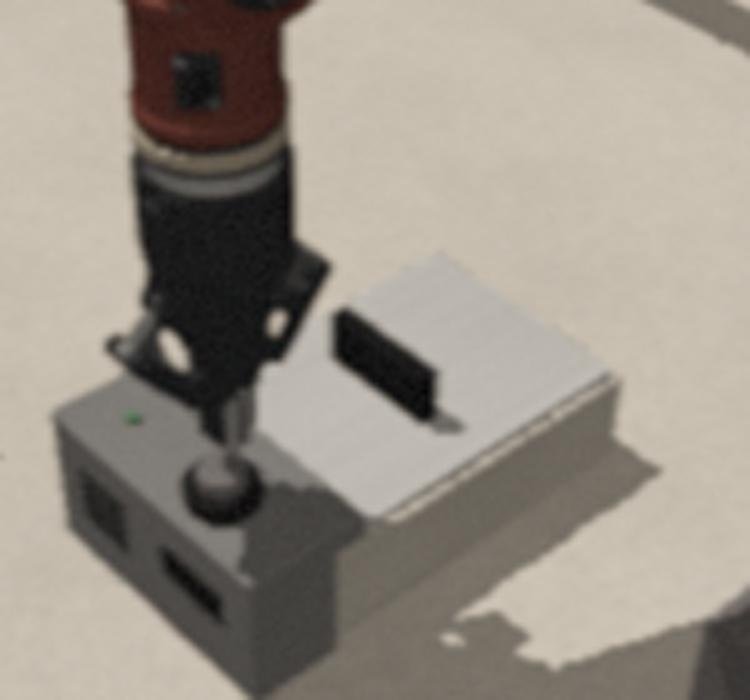

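Emit:
drive_tool --motion '[[0.0, [0, 0.004, 0], [-0.006, 0, 0]], [0.0, [0, 0.003, 0], [-0.003, 0, 0]], [0.0, [0, 0.001, 0.003], [0, 0, 0]], [0.0, [0, 0, 0.003], [0, 0, 0]], [0.0, [0, 0, 0.003], [0, 0, 0]]]'

```text
time: 45.68
eef_pos: [0.6573, 0.0089, 0.1364]
tcp_rot: [[-0.031, 1.0, 0.007], [1.0, 0.031, -0.002], [-0.002, 0.007, -1.0]]
contact_force: [-0.5, 0.1, 0.2]
grip_width: -0.0
```

Emit:
drive_tool --motion '[[0.0, [0, -0.003, 0.003], [0.003, 0, 0]], [0.0, [0, -0.001, 0.003], [0.002, 0, 0]], [0.0, [0, 0, 0.003], [0, 0, 0]]]'

```text
time: 45.93
eef_pos: [0.6541, 0.0088, 0.1279]
tcp_rot: [[-0.031, 1.0, 0.004], [1.0, 0.031, -0.003], [-0.003, 0.004, -1.0]]
contact_force: [-0.8, 0.0, 3.3]
grip_width: 0.0002
```

Emit:
drive_tool --motion '[[0.0, [0, 0, 0.003], [0, 0, 0]], [0.0, [0, 0, 0.003], [0, 0, 0]]]'

```text
time: 46.1
eef_pos: [0.6543, 0.0088, 0.1258]
tcp_rot: [[-0.031, 1.0, 0.003], [1.0, 0.031, -0.003], [-0.003, 0.003, -1.0]]
contact_force: [-9.3, 1.1, 22.3]
grip_width: -0.0003
```

Bottomed out at 22 N (well over 5 N). Hold briefly, then retreat.

Emit:
drive_tool --motion '[[0.0, [0, 0, 0.001], [0, 0, 0]], [0.0, [0, 0, -0.004], [0, 0, 0]], [0.0, [0, 0, -0.01], [0, 0, 0]], [0.0, [0, 0, -0.02], [0, 0, 0]], [0.0, [0, 0, -0.03], [0, 0, 0]], [0.0, [0, 0, -0.03], [0, 0, 0]], [0.0, [0, 0, -0.03], [0, 0, 0]], [0.0, [0, 0, -0.02], [0, 0, 0]], [0.0, [0, 0, -0.01], [0, 0, 0]], [0.0, [0, 0, 0], [0, 0, 0]], [0.0, [0, 0, 0], [0, 0, 0]]]'

```text
time: 47.02
eef_pos: [0.6519, 0.0094, 0.2857]
tcp_rot: [[-0.031, 1.0, -0.003], [1.0, 0.031, -0.002], [-0.002, -0.003, -1.0]]
contact_force: [0.0, 0.6, -0.7]
grip_width: 0.0004
```

```bash
python3 -c "
from h import *
snap('scene','s18');crop('s18',100,90,425,350,2.4,'b1')
plan([.653,.0095,.25],.032)
_,c=load('s18');c=fix(c,'scene')
crop('s18',195,150,345,250,5,'b2')"
```

```text
t 47.07 pos [0.6519 0.0094 0.2854] F [0.77 0.12 0.95] w -0.0 q [-0.09  0.25  1.5  -0.    1.4  -0.12]
shift(tool) [0.0001 0.0012 0.0354] turn [-0.0033  0.0023 -0.0007] rows>= 1.0
```

View pics/b1.png

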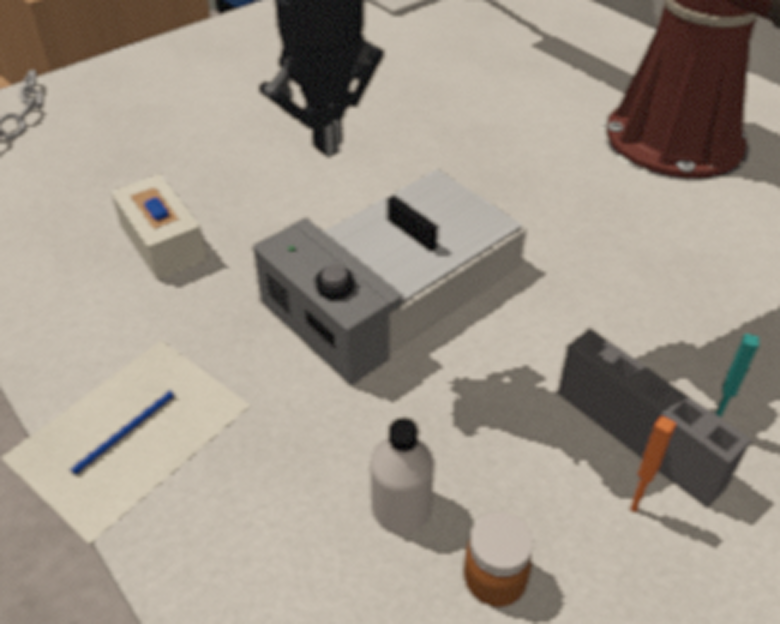

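View pics/b2.png

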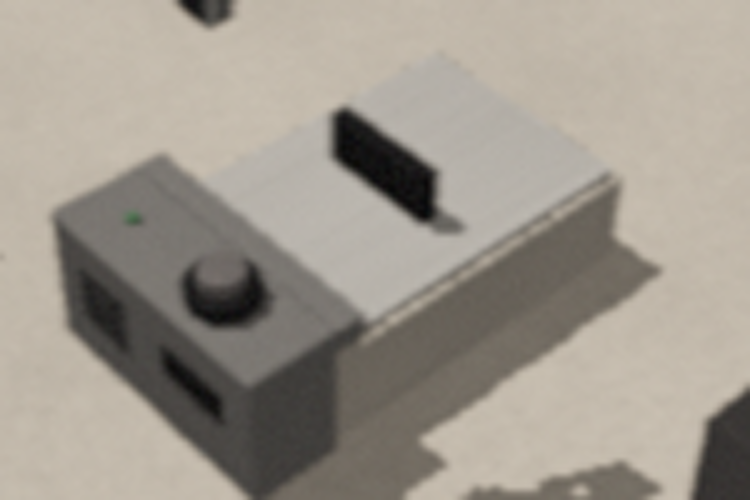

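```bash
python3 -c "
from plant import robot
print(robot.job_done())"
```

```text
the job is handed in; nothing more can be done
None
```

The steriliser is loaded, the lid is fitted and let go, the start button has been pressed once, and the job was handed in at about 47 s of the 210 s allowed.

- **Probes:** There were three black probes. All of them lay flat in the tray when I last saw inside it, just before fitting the lid. The holder was empty by then, and I left the orange and turquoise look-alikes alone.
- **Lid:** It was knocked about 28 mm aside during the run, so I measured it again before picking it up. I hooked the tongue under the ledge at about 9°, and felt it touch the head's face at 4.4 N. I then eased it back, swung it level and pressed it down to contact. After I let go, its rear corners matched the seated height within about a pixel. They also put it about 2 mm off centre in y and about 3 mm forward, within the allowed 12 mm.
- **Button:** I pressed it to its stop, reading 22 N against the 5 N needed. In the last picture it was back up.
- **Bystanders:** The glove box, bottle and jar look unmoved, and the arm was clear of everything.

**Less certain:** The front of the lid is hidden under the ledge, so I judged that end by how the lid sits and not by measuring it. My camera-based estimate of the lid's forward position was about 2.5 mm off at the tongue, so I went by the contact instead.

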